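# Hook the dropped bangles out from under the heat guard

### The job

Two or three brass bangles have slid in under the bolted-down wire heat guard on the goldsmith's bench. First slide the tall amber bottle along the bench, upright and without lifting it, until it stands on the round cork-faced pad; then use the hooked rod, not the fingers, to draw every bangle out through the guard's open end. When all are out, lay each bangle flat and by itself on top of the narrow firebrick, centred across the brick's width, lay the rod back on its grey mat, and leave everything else on the bench where it stands.

Things in the scene. Friction and masses are not known exactly. Their poses are not given: they have to be found in the camera images.
- guard: fixed wire cage, open at one end. Origin on the bench in the middle of the open end; x points inwards, y across, z up. Inside: y -123 to 123, x 0 to 153 mm. Dark steel sheet sides and back 45 mm high, a wire round them at 78 mm, a roof of thin wires 31 mm apart with 8 mm frame bars at 110 mm (underside 106). The open end has no sill. Bangles lie inside on the bench, out of a gripper's reach
- bangle0_mid (a point): brass bangle: a plain round ring lying flat, outer diameter 64 mm, inner diameter 52 mm, 14 mm high, about 80 g. The point is at its centre, half-way up (7 mm over its underside); z is the ring's axis. May be absent. It starts inside the guard
- bangle1_mid (a point): another bangle, exactly the same
- bangle2_mid (a point): another bangle, exactly the same
- hook_handle (a point): handle centre (10 mm above its underside) of the hooked rod, 120 g: wooden bar handle 110 long, 20 wide, 20 mm high, lying flat; x points along the rod to the tip, z up. A 7 mm steel rod leaves its front (x 55), climbs to 36 mm above the underside (x 85), runs level to x 190 and turns straight down: a prong level with the underside, to lower inside a bangle. Centre of mass at about x 20
- hook_tip (a point): the lower end of the rod's prong, 190 mm ahead of the handle's centre along the rod, level with the handle's underside; axes as for the handle
- mat: thin grey fabric mat, flush with the bench (under 1 mm thick), 320 mm along its x axis and 100 mm along y; origin at its centre. The rod's place: its handle and tip must both lie on it, either way round
- bottle_mid (a point): tall amber glass bottle with black cap, 56 mm in diameter, 190 mm high, about 350 g, standing before the guard's open end. The point is on its axis half-way up (95 mm above the bench); z is its axis. It slides when pushed below about 45 mm and may topple when pushed higher
- pad_mid (a point): centre of the round pad, a cork face with dark rim, 100 mm in diameter, flush with the bench (1 mm): the bottle's place
- brick_top (a point): centre of the top face of the narrow terracotta firebrick, fixed on the bench: 260 mm long (x axis), 40 mm wide (y axis), 40 mm high. A 64 mm bangle laid flat on it overhangs both long sides by 12 mm; three fit in a row
- dish: small white ceramic bowl, 60 mm across, 24 mm high, between the mat and the brick, nearest the robot; origin under its centre. To be left alone
- jar: glass jar with steel lid, 48 mm across, 55 mm high, at the far side; origin under its centre. To be left alone
- hammer: hammer lying at the far side of the bench; origin under its middle. To be left alone
- screwdriver: screwdriver lying near the robot's base, on its left; origin under its middle. To be left alone
- doming: steel doming block, a 60 mm cube, at the far right; origin under its centre. To be left alone
- mandrel: upright steel cone on a 44 mm foot, 100 mm high, at the far left; origin under its centre. To be left alone
Not all that is in view belongs to the job. Leave any black or turquoise look-alike of the part that bears bangle1_mid alone. What is shaped like the part that bears bottle_mid but turquoise is not meant.

How it is judged:
By the outcome, as a careful person would: the job done as asked, in the order asked, and still so for the second after the job is handed in, with the robot touching nothing.
Of bangle0, bangle1, bangle2 only 2 to 3 are there at a start; the rules pass over those that are not, and their reading is None.
At some moment in a run one of bangle0, bangle1, bangle2, hook may be knocked a few centimetres aside while the robot is not near it.
Once in a run the grip may slacken for a moment while it holds something.
It also fails if it takes over 210 s, if anything falls off the work surface, if the arm or the gripper's body presses on something with over 40 N, if the wrist force passes 120 N, or if a joint passes its speed limit or range.

### The arm

A 7-joint arm with a two-finger parallel gripper is mounted at the origin on the work surface. World frame = base frame: x ahead of the robot, y to its left, z up, the work surface at z = 0. Lengths are in m, angles in degrees, forces in N, time in s.
With the tool pointing down it reaches from about 0.425 to 0.825 m from the base axis. Payload 3.6 kg.
Tool frame: the origin (TCP) lies midway between the tips of the shut fingers; the grasp point (between the pads) lies arm.hold_point_z behind it (arm.hold_point_z is the distance from the TCP to the grasp point, in m); z points along the fingers, y is the line along which they close (so a half turn about z gives the same grasp; the last joint's range is limited). The gripper opens to 93 mm and grips with 3 to 60 N. Pads are 15 mm wide; open, the fingers measure 128 mm over their backs; the gripper's body (75 mm by 188 mm) begins 65 mm behind the grasp point.
Start: joints at [-1.518, 35.231, -0.722, 81.555, 0.464, 63.22, -2.315], TCP at [0.65, 0, 0.187] pointing down, gripper open.
Joint ranges: [-178.69, 178.69], [-17.37, 117.87], [-77.05, 75.6], [15.02, 138.74], [-78.02, 258.01], [0.78, 113.62], [-162.83, 162.83]. Speed limits (degrees/s): [159.86, 159.86, 180, 180, 180, 180, 180].

### API

Orientations are given as a 3x3 rotation matrix whose columns are the frame's x, y, z axes.
In Python, from plant import arm gives the robot as it stands.
- The arm moves only by the tool send_rows, never from a script. Its argument "moves" is text: rows parted by semicolons, each of 4 numbers parted by spaces: the shift along the tool's x, y, z in cm, then the turn about the tool's z in rad. In form: x y z yaw; .... A call has 1 to 8 rows; each row is the pose to reach, as a shift and turn from the pose commanded when the call began, along the tool's axes at that moment; what a row does not reach only later rows make up. A row lasts 1/10 s, in which the tool goes at most 50 mm and 8.59 degrees, less where a joint would pass 70% of its speed; a pose out of reach is approached as far as the arm can. A call with a gripper value outside its range is refused whole. "fingers" is the opening in per cent of the stroke, from 0 (shut) to 100 (fully open), set as the call begins (left out, the last holds). The fingers move at their own pace and stop on an object; "grip_force" is the grip in N (left out, the last holds). Time passes only in rows, so rows that repeat a pose let the fingers close. It gives the time, the measured TCP pose, the force, the opening and the grip force at its end, in the units of the state.
- arm.get_obs(): the state, without advancing time (a new reading comes with each control period).
- arm.capture(name): name is "scene" or "side" or "wrist"; returns (picture, depth): 420x560x3 uint8, red, green, blue; 420x560 float32, m along the optical axis (not along the pixel's ray), 0 where there is no reading.
- arm.get_calibration(name): a dict with "fx", "fy", "cx", "cy" (pixels), "R" (3x3) and "t" (3): a world point X has camera coordinates R X + t; the wrist camera has in their place "mount" (4x4, takes a point from camera to tool coordinates, whose origin is the TCP and whose axes are the flange's). Camera axes: x right, y down, z forward; pixel columns grow to the right and rows downward; lengths in m; the calibration is good to about 2 mm. The wrist camera is an equidistant fisheye: a pixel r from the principal point sees the ray r / f radians off the axis. A picture is of the moment at which its call begins: read the wrist's pose just before it. get_calibration takes no time and is no camera call.
- arm.close_job(): hands the job in; it is judged then, once.
The state is a dict: "t": time; "joint_pos": joint angles; "joint_vel": joint speeds; "tau": joint torques, N m; "tool_pos": TCP position; "orientation": TCP orientation; "wrist_force": force on the tool from outside, world axes, zero at the start; "wrist_torque": the same for the moment, N m; "gripper_width": finger opening in m; "finger_force": force on a finger pad.
Only numpy, scipy, OpenCV 4.12 (cv2) and the standard library are available. Lean on these libraries where they do the work, as an engineer would, in place of code of your own. Each camera call takes 0.05 s, during which the arm holds its last target. There are 200 camera calls.

## Working session

There is one attempt and no reset: what is moved stays moved. The work goes in short steps, Python scripts to look and compute and a tool call to move; the robot and the scene stay as the last step left them, time stands still between calls to the robot, and variables do not carry over. Pictures are saved under pics/ and viewed, at most 14 in all, crops included, and the job is handed in when it is done.

Besides the shell and the picture viewer there is one more tool, called after "Call:" as a command line: name --argument value ..., lists and objects as JSON in quotes. send_rows: Moves the arm, as the interface text tells. Its arguments: {"type":"object","properties":{"moves":{"type":"string"},"fingers":{"type":"number"},"grip_force":{"type":"number"}},"required":["moves"]}

```bash
ls; mkdir -p pics
cat > h.py <<'E'
import numpy as np, cv2
from plant import arm
def cap(n,save=None):
    o=arm.get_obs(); p,d=arm.capture(n)
    if save: cv2.imwrite('pics/'+save,p[:,:,::-1])
    return o,p,d
def world(n,d,uv=None):
    c=arm.get_calibration(n); R=np.array(c['R']);t=np.array(c['t'])
    v,u=np.mgrid[0:d.shape[0],0:d.shape[1]]
    P=np.stack([(u-c['cx'])/c['fx']*d,(v-c['cy'])/c['fy']*d,d],-1)
    return (P-t)@R
E
python3 - <<'E'
from h import *
o=arm.get_obs();print({k:np.round(v,3).tolist() for k,v in o.items()}, arm.hold_point_z)
ims=[]
for n in ['scene','side','wrist']:
    o,p,d=cap(n,n+'0.png');np.savez(n+'0.npz',p=p,d=d)
    print(n,arm.get_calibration(n))
E
```

```text
pics
{'t': 0.0, 'joint_pos': [-1.518, 35.289, -0.722, 81.643, 0.464, 63.217, -2.315], 'joint_vel': [0.01, -0.079, -0.081, -0.077, 0.098, -0.058, 0.036], 'tau': [0.001, -45.894, 0.209, -16.574, -0.061, 0.02, 0.0], 'tool_pos': [0.649, -0.0, 0.186], 'orientation': [[-0.0, 1.0, -0.003], [1.0, 0.0, -0.0], [-0.0, -0.003, -1.0]], 'wrist_force': [0.542, -0.328, -0.369], 'wrist_torque': [-0.032, -0.001, -0.008], 'finger_force': 0.0, 'gripper_width': 0.093} 0.0188
scene {'fx': 450.9375205351936, 'fy': 450.9375205351936, 'cx': 274.11945789366774, 'cy': 213.21853146746184, 'R': array([[-0.46218279,  0.88668123, -0.01354511],
       [ 0.6915655 ,  0.35083344, -0.63138978],
       [-0.55508939, -0.30118482, -0.77534733]]), 't': array([ 0.23384649, -0.35335536,  1.63546188])}
side {'fx': 525.4656344591465, 'fy': 525.4656344591465, 'cx': 287.7194534500794, 'cy': 214.95930048459957, 'R': array([[-0.7272348 , -0.68613096, -0.01881085],
       [-0.49487771,  0.54312087, -0.67831834],
       [ 0.47563178, -0.48398763, -0.73452732]]), 't': array([0.41396448, 0.32290077, 1.1937054 ])}
wrist {'fx': 325.19226210127806, 'fy': 325.19226210127806, 'cx': 279.06227497211466, 'cy': 208.0434746088684, 'mount': array([[ 8.67458702e-04, -9.62377143e-01, -2.71715812e-01,
         7.56513422e-02],
       [ 9.99999304e-01,  6.17536260e-04,  1.00529783e-03,
         6.26279518e-04],
       [-7.99681289e-04, -2.71716495e-01,  9.62377009e-01,
        -1.97348528e-01],
       [ 0.00000000e+00,  0.00000000e+00,  0.00000000e+00,
         1.00000000e+00]])}
```

View pictures.

View pics/scene0.png

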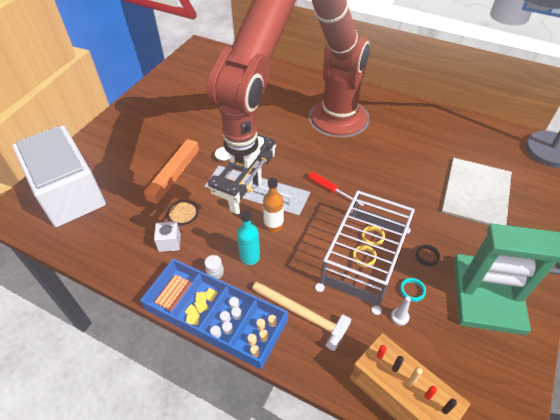

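View pics/side0.png

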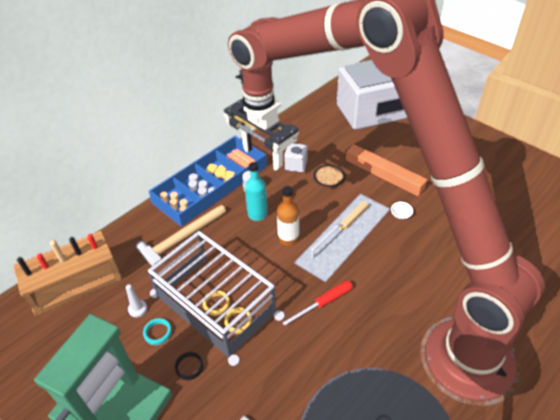

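View pics/wrist0.png

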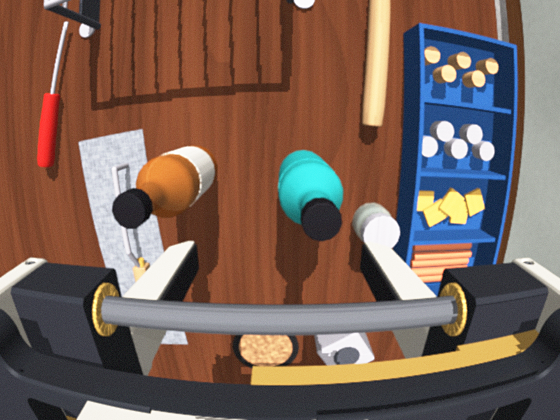

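```bash
cat >> h.py <<'E'
def ortho(pairs,x0,x1,y0,y1,res,zmax=0.25):
    # image: up = +x, left = +y ; highest point wins
    H=int((x1-x0)/res);W=int((y1-y0)/res);im=np.zeros((H,W,3),np.uint8)
    for n,p,d in pairs:
        P=world(n,d);m=(d>0)&(P[...,2]<zmax)
        Q=P[m];C=p[m];o=np.argsort(Q[:,2]);Q=Q[o];C=C[o]
        r=((x1-Q[:,0])/res).astype(int);c=((y1-Q[:,1])/res).astype(int)
        k=(r>=0)&(r<H)&(c>=0)&(c<W);im2=np.zeros_like(im);im2[r[k],c[k]]=C[k]
        e=cv2.dilate(im2,np.ones((3,3)));im2=np.where(im2.any(-1,keepdims=True),im2,e)
        im=np.where(im.any(-1,keepdims=True),im,im2)
    return im
def masks(p):
    h=cv2.cvtColor(p,cv2.COLOR_RGB2HSV);return h
E
python3 - <<'E'
from h import *
S=np.load('scene0.npz');D=np.load('side0.npz')
a=ortho([('scene',S['p'],S['d'])],0.3,1.0,-.45,.5,.0024)
b=ortho([('side',D['p'],D['d'])],0.3,1.0,-.45,.5,.0024)
cv2.imwrite('pics/ortho0.png',np.hstack([a,b])[:,:,::-1])
Q={}
for n,Z in [('scene',S),('side',D)]:
    P=world(n,Z['d']);h=cv2.cvtColor(Z['p'],cv2.COLOR_RGB2HSV).astype(int)
    H,s,v=h[...,0],h[...,1],h[...,2]
    m=(H>20)&(H<32)&(s>130)&(v>130)&(Z['d']>0)
    k,lab,st,ce=cv2.connectedComponentsWithStats(m.astype(np.uint8))
    for i in range(1,k):
        if st[i,4]>15:
            q=P[lab==i];print(n,'yellow',ce[i].round(),st[i,4],np.round(np.median(q,0),3),np.round(q.min(0),3),np.round(q.max(0),3))
    # amber, brick
    for nm,mm in [('orange',(H<14)&(s>150)&(v>140)),('teal',(H>80)&(H<95)&(s>130)&(v>90))]:
        k,lab,st,ce=cv2.connectedComponentsWithStats((mm&(Z['d']>0)).astype(np.uint8))
        for i in range(1,k):
            if st[i,4]>120:
                q=P[lab==i];print(n,nm,ce[i].round(),st[i,4],np.round(np.median(q,0),3),np.round(q.min(0),3),np.round(q.max(0),3))
E
```

```text
scene yellow [374. 228.] 20 [0.435 0.286 0.01 ] [0.43  0.277 0.005] [0.441 0.304 0.016]
scene yellow [366. 248.] 28 [0.511 0.289 0.011] [ 0.504  0.279 -0.   ] [0.519 0.308 0.016]
scene yellow [372. 262.] 22 [0.55  0.323 0.012] [0.537 0.314 0.005] [0.559 0.328 0.016]
scene yellow [198. 306.] 392 [ 0.877 -0.024  0.012] [ 0.82  -0.048  0.004] [ 0.923 -0.003  0.022]
scene orange [298.  80.] 991 [-0.137 -0.227 -0.003] [-0.242 -0.376 -0.012] [-0.06  -0.112  0.005]
scene orange [384.  96.] 349 [-0.187  0.101 -0.003] [-0.237  0.011 -0.01 ] [-0.121  0.237  0.007]
scene orange [382. 131.] 3841 [ 0.007  0.183 -0.002] [-0.208 -0.187 -0.011] [0.217 0.391 0.006]
scene orange [162. 144.] 1069 [ 0.409 -0.486 -0.003] [ 0.271 -0.58  -0.01 ] [ 0.559 -0.424  0.005]
scene orange [171. 171.] 1005 [ 0.522 -0.353  0.034] [ 0.331 -0.435 -0.007] [ 0.643 -0.333  0.044]
scene orange [322. 181.] 281 [0.341 0.082 0.018] [ 0.292  0.023 -0.008] [0.361 0.135 0.029]
scene orange [272. 202.] 163 [0.567 0.026 0.121] [0.545 0.007 0.094] [0.578 0.049 0.174]
scene orange [496. 374.] 8351 [ 0.711  0.691 -0.001] [ 0.486  0.
[... 501 characters left out ...]
. 170.] 17 [ 0.899 -0.017  0.013] [ 0.884 -0.03   0.007] [ 0.911 -0.005  0.02 ]
side yellow [223. 308.] 22 [0.504 0.298 0.014] [0.501 0.287 0.007] [0.507 0.309 0.02 ]
side yellow [236. 310.] 28 [0.48  0.279 0.009] [0.467 0.268 0.001] [0.486 0.3   0.017]
side yellow [246. 325.] 17 [0.429 0.298 0.014] [0.41  0.284 0.009] [0.432 0.309 0.047]
side orange [287. 210.] 240 [0.537 0.031 0.126] [ 0.519 -0.031 -0.003] [0.645 0.051 0.172]
side orange [334. 293.] 469 [0.332 0.085 0.021] [ 0.313  0.019 -0.006] [0.364 0.136 0.029]
side teal [256. 197.] 785 [0.661 0.028 0.09 ] [ 0.645 -0.004  0.003] [0.691 0.045 0.179]
side teal [157. 331.] 255 [0.573 0.446 0.012] [ 0.543  0.411 -0.005] [0.604 0.477 0.02 ]
```

View pics/ortho0.png

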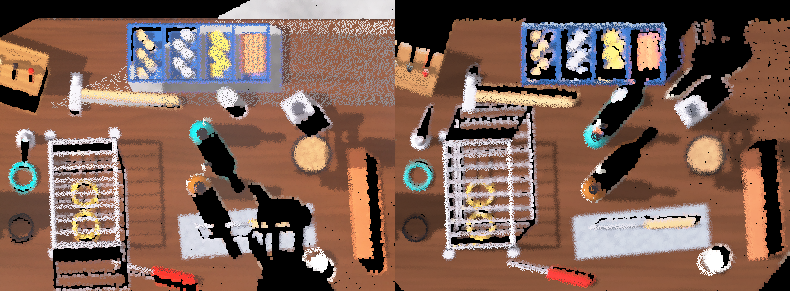

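```bash
cat > fit.py <<'E'
from h import *
def fits(S,D):
  for n,Z in [('scene',S),('side',D)]:
    P=world(n,Z['d']);p=Z['p'].astype(int);ok=Z['d']>0
    h=cv2.cvtColor(Z['p'],cv2.COLOR_RGB2HSV).astype(int);H,s,v=h[...,0],h[...,1],h[...,2]
    def box(x0,x1,y0,y1,z0,z1,m=None):
        k=ok&(P[...,0]>x0)&(P[...,0]<x1)&(P[...,1]>y0)&(P[...,1]<y1)&(P[...,2]>z0)&(P[...,2]<z1)
        return k if m is None else k&m
    def rect(nm,k):
        q=P[k]
        if len(q)<20: print(n,nm,'few',len(q));return
        r=cv2.minAreaRect((q[:,:2]*1000).astype(np.float32));print(n,nm,len(q),'c',np.round(r[0],1),'sz',np.round(r[1],1),'ang',round(r[2],1),'z',np.round(np.median(q[:,2]),4))
    rect('brick',box(.3,.7,-.5,-.3,.032,.05,(H<14)&(s>120)))
    rect('mat',box(.35,.55,-.3,.12,-.01,.006,(s<60)&(v>90)))
    rect('handle',box(.35,.55,-.3,.12,.008,.03,(H>8)&(H<30)&(s>70)))
    rect('rodsteel',box(.35,.55,-.12,.12,.02,.05))
    rect('roof',box(.33,.72,.16,.42,.104,.122))
    rect('walls45',box(.33,.72,.16,.42,.038,.05,s<100))
    rect('pad',box(.55,.72,-.33,-.17,-.01,.008,(H>8)&(H<25)&(v>140)))
    rect('cap',box(.45,.62,-.02,.12,.17,.22))
    for z in (.02,.05,.08,.1,.11,.12,.13,.14,.15,.16,.17): 
        q=P[box(.45,.62,-.02,.12,z-.006,z+.006)]
        if len(q): print('  bottle z',z,len(q),np.round(q[:,:2].min(0),3),np.round(q[:,:2].max(0),3))
    q=P[box(.4,.62,.2,.37,.004,.02,(H>20)&(H<32)&(s>110)&(v>100))]
    c=np.array([.46,.295,.537,.3])
    for x0,x1 in ((.4,.497),(.497,.6)):
        r=q[(q[:,0]>x0)&(q[:,0]<x1),:2]
        from scipy.optimize import least_squares
        f=least_squares(lambda a:np.hypot(*(r-a).T)-.029,r.mean(0),loss='soft_l1',f_scale=.003);print(n,'ring',np.round(f.x,4),len(r),np.round(np.abs(f.fun).mean(),4))
if __name__=='__main__':
    fits(np.load('scene0.npz'),np.load('side0.npz'))
E
python3 fit.py
```

```text
scene brick 782 c [ 511.6 -362.8] sz [262.3  44.2] ang 4.1 z 0.0374
scene mat 1223 c [ 457.7 -116.7] sz [377.5 184.9] ang 85.0 z -0.0015
scene handle 43 c [ 484.2 -101.5] sz [326.5  49.3] ang 60.5 z 0.0167
scene rodsteel 85 c [415.9  15.9] sz [186.2 203.8] ang 61.4 z 0.0346
scene roof 1564 c [536.8 297.9] sz [260.2 163.8] ang 2.0 z 0.1107
scene walls45 255 c [537.4 299.5] sz [258.7 163.4] ang 1.6 z 0.0425
scene pad 1102 c [ 634.8 -249.8] sz [159.4 169.4] ang 90.0 z -0.0018
scene cap 104 c [572.8  16.8] sz [26.7 74.4] ang 78.0 z 0.1872
  bottle z 0.02 47 [ 0.457 -0.002] [0.58 0.05]
  bottle z 0.05 50 [0.543 0.002] [0.582 0.051]
  bottle z 0.08 56 [0.542 0.003] [0.581 0.049]
  bottle z 0.1 60 [ 0.542 -0.003] [0.578 0.05 ]
  bottle z 0.11 66 [ 0.536 -0.002] [0.579 0.049]
  bottle z 0.12 110 [ 0.531 -0.002] [0.578 0.048]
  bottle z 0.13 95 [0.531 0.001] [0.574 0.046]
  bottle z 0.14 51 [0.54  0.008] [0.566 0.037]
  bottle z 0.15 26 [0.545 0.015] [0.562 0.033]
  bottle z 0.16 24 [0.548 0.014] [0.562 0.033]
  bottle z 0.17 23 [0.546 0.012] [0.564 0.034]
scene ring [0.4608 0.2942] 71 0.0018
[... 461 characters left out ...]
.2 -233.6] sz [170.5 125.5] ang 0.6 z 0.0006
side cap 108 c [566.   12.9] sz [25.  67.9] ang 64.1 z 0.1877
  bottle z 0.02 60 [0.451 0.003] [0.565 0.049]
  bottle z 0.05 65 [0.52  0.005] [0.561 0.051]
  bottle z 0.08 57 [0.518 0.007] [0.565 0.051]
  bottle z 0.1 71 [ 0.519 -0.   ] [0.564 0.05 ]
  bottle z 0.11 75 [0.519 0.001] [0.571 0.051]
  bottle z 0.12 107 [ 0.52  -0.004] [0.573 0.051]
  bottle z 0.13 114 [0.522 0.002] [0.57  0.046]
  bottle z 0.14 64 [0.53  0.007] [0.565 0.037]
  bottle z 0.15 37 [0.535 0.016] [0.554 0.033]
  bottle z 0.16 28 [0.536 0.015] [0.554 0.034]
  bottle z 0.17 26 [0.537 0.015] [0.555 0.035]
side ring [0.4564 0.2955] 75 0.0013
side ring [0.5323 0.2985] 85 0.0013
```

```bash
cat > fit2.py <<'E'
from h import *
def fit2(S,D):
  for n,Z in [('scene',S),('side',D)]:
    P=world(n,Z['d']);ok=Z['d']>0
    h=cv2.cvtColor(Z['p'],cv2.COLOR_RGB2HSV).astype(int);H,s,v=h[...,0],h[...,1],h[...,2]
    def comp(nm,k,mn=25):
        c,lab,st,ce=cv2.connectedComponentsWithStats(k.astype(np.uint8))
        for i in np.argsort(-st[1:,4])[:2]+1:
            if st[i,4]<mn: continue
            q=P[lab==i];r=cv2.minAreaRect((q[:,:2]*1000).astype(np.float32))
            print(n,nm,st[i,4],ce[i].round(),'c',np.round(r[0],1),'sz',np.round(r[1],1),'ang',round(r[2],1),'z',np.round(np.median(q[:,2]),4))
    B=lambda x0,x1,y0,y1,z0,z1:ok&(P[...,0]>x0)&(P[...,0]<x1)&(P[...,1]>y0)&(P[...,1]<y1)&(P[...,2]>z0)&(P[...,2]<z1)
    comp('pad',B(.56,.72,-.32,-.17,-.01,.01)&(H>8)&(H<25)&(v>140)&(s>60))
    comp('mat',B(.35,.55,-.3,.12,-.02,.009)&(s<45)&(v>110))
    comp('handle',B(.40,.52,-.28,.0,.0,.035)&(s>80)&(H>10)&(H<30)&(v>120))
    comp('rod',B(.40,.52,-.12,.1,.012,.05)&(s<80))
if __name__=='__main__': fit2(np.load('scene0.npz'),np.load('side0.npz'))
E
python3 fit2.py
```

```text
scene pad 525 [197. 217.] c [ 639.9 -218.8] sz [159.5  97.8] ang 0.1 z -0.002
scene pad 433 [182. 212.] c [ 631.  -247.6] sz [80.9 81. ] ang 1.9 z -0.0012
scene mat 604 [293. 198.] c [434.5  14. ] sz [107.8 106.3] ang 6.6 z -0.0015
scene mat 241 [256. 195.] c [466.6 -83.2] sz [61.1 65.1] ang 1.1 z -0.0012
scene handle 25 [249. 189.] c [ 468.1 -107.7] sz [19.2 12.8] ang 60.3 z 0.0159
scene rod 45 [258. 187.] c [462.3 -77.7] sz [68.  13.3] ang 88.0 z 0.0328
scene rod 36 [286. 196.] c [459.6  10.2] sz [ 7.1 41.7] ang 1.8 z 0.035
side pad 385 [329. 175.] c [ 628.7 -243.7] sz [81.2 79.2] ang 4.2 z 0.0011
side pad 66 [304. 176.] c [ 683.3 -191.6] sz [46.3 30.3] ang 39.7 z -0.0001
side mat 2947 [341. 239.] c [444.  -92.1] sz [107.8 330.3] ang 5.1 z 0.0007
side mat 56 [401. 212.] c [ 374.7 -261.8] sz [28.9 29.5] ang 43.6 z 0.0066
side handle 196 [354. 215.] c [ 459.5 -155.9] sz [ 18.2 115.3] ang 4.8 z 0.0183
side rod 144 [327. 235.] c [458.2 -43.7] sz [ 12.9 152.8] ang 5.5 z 0.0373
```

Call:
send_rows --moves "0 0 -4.5 0; 0 0 -8.5 0.1; 1 -3 -9 0.24; 2.4 -6 -9 0.38; 2.4 -9.9 -9 0.52; 2.4 -9.9 -9 0.66; 2.4 -9.9 -9 0.8; 2.4 -9.9 -9 0.94" --fingers 100

```text
t: 0.95
tool_pos: [0.5503, 0.0242, 0.2769]
orientation: [[0.811, 0.585, -0.001], [0.585, -0.811, 0.0], [-0.0, -0.001, -1.0]]
wrist_force: [0.3, 0.1, 0.1]
gripper_width: 0.0932
finger_force: 0.0
```

Call:
send_rows --moves "0 0 0 0.14; 0 0 0 0.28; 0 0 0 0.343; 0 0 0 0.343; 0 0 0 0.343"

```text
t: 1.45
tool_pos: [0.5508, 0.0242, 0.2767]
orientation: [[0.958, 0.285, -0.001], [0.285, -0.958, 0.0], [-0.001, -0.0, -1.0]]
wrist_force: [0.2, 0.4, -0.3]
gripper_width: 0.0924
finger_force: 0.0
```

```bash
cat >> h.py <<'E'
def wray(o,uv):
    c=arm.get_calibration('wrist');uv=np.atleast_2d(np.asarray(uv,float))-[c['cx'],c['cy']]
    r=np.hypot(*uv.T)+1e-9;th=r/c['fx']
    k=np.c_[uv/r[:,None]*np.sin(th)[:,None],np.cos(th)]
    M=np.array(c['mount']);R=np.array(o['orientation'])
    return R@M[:3,3]+np.array(o['tool_pos']),k@M[:3,:3].T@R.T
def wplane(o,uv,z):
    c,d=wray(o,uv);return c+d*((z-c[2])/d[:,2])[:,None]
def wproj(o,X):
    c=arm.get_calibration('wrist');M=np.array(c['mount']);R=np.array(o['orientation'])
    q=((np.atleast_2d(X)-o['tool_pos'])@R-M[:3,3])@M[:3,:3]
    r=np.hypot(q[:,0],q[:,1]);th=np.arctan2(r,q[:,2])
    return np.c_[q[:,0]/r,q[:,1]/r]*(th*c['fx'])[:,None]+[c['cx'],c['cy']]
def wworld(o,d):
    v,u=np.mgrid[0:d.shape[0],0:d.shape[1]];c=arm.get_calibration('wrist')
    uv=np.stack([u,v],-1).reshape(-1,2)
    o0,k=wray(o,uv);M=np.array(c['mount']);R=np.array(o['orientation'])
    zc=k@(R@M[:3,2]);return (o0+k*(d.ravel()/zc)[:,None]).reshape(d.shape+(3,))
E
python3 - <<'E'
from h import *
o,p,d=cap('wrist','w1.png');print(o['tool_pos'],np.round(o['orientation'],3))
P=wworld(o,d);k=(d>0)
def B(x0,x1,y0,y1,z0,z1): return k&(P[...,0]>x0)&(P[...,0]<x1)&(P[...,1]>y0)&(P[...,1]<y1)&(P[...,2]>z0)&(P[...,2]<z1)
for z in (.1,.12,.14,.16,.18,.186):
    q=P[B(.5,.62,-.03,.08,z-.005,z+.005)]
    if len(q):print(z,len(q),q.min(0).round(3),q.max(0).round(3))
np.savez('w1.npz',p=p,d=d,tp=o['tool_pos'],R=o['orientation'])
E
```

```text
[0.55075176 0.02415286 0.2766898 ] [[ 0.958  0.285 -0.001]
 [ 0.285 -0.958  0.   ]
 [-0.001 -0.    -1.   ]]
0.1 44 [ 0.55  -0.     0.095] [0.576 0.046 0.105]
0.12 438 [ 0.523 -0.009  0.115] [0.576 0.045 0.125]
0.14 247 [0.538 0.002 0.135] [0.566 0.034 0.145]
0.16 40 [0.55  0.011 0.155] [0.559 0.029 0.165]
0.18 60 [0.548 0.006 0.175] [0.561 0.031 0.185]
0.186 646 [0.535 0.006 0.181] [0.561 0.031 0.191]
```

View pics/w1.png

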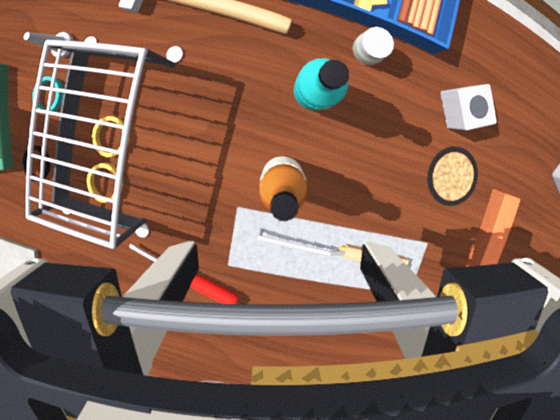

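Call:
send_rows --moves "-0.25 0.2 4.5 0; -0.25 0.2 9 0; -0.25 0.2 12 0; -0.25 0.2 14.5 0; -0.25 0.2 16 0; -0.25 0.2 16.4 0; -0.25 0.2 16.4 0"

```text
t: 2.2
tool_pos: [0.549, 0.0213, 0.1127]
orientation: [[0.959, 0.284, -0.001], [0.284, -0.959, 0.0], [-0.001, -0.0, -1.0]]
wrist_force: [0.3, 0.4, -0.1]
gripper_width: 0.0931
finger_force: 0.0
```

Call:
send_rows --moves "0 0 0 0; 0 0 0 0; 0 0 0 0; 0 0 0 0; 0 0 0 0; 0 0 0 0; 0 0 0 0; 0 0 0 0" --fingers 55 --grip_force 10

```text
t: 3.0
tool_pos: [0.5491, 0.0214, 0.1129]
orientation: [[0.959, 0.284, -0.0], [0.284, -0.959, 0.0], [-0.0, -0.0, -1.0]]
wrist_force: [0.0, -0.1, -0.2]
gripper_width: 0.0511
finger_force: 0.0
```

Call:
send_rows --moves "0 0 0 0; 0 0 0 0; 0 0 0 0; 0 0 0 0; 0 0 0 0; 0 0 0 0" --fingers 20 --grip_force 10

```text
t: 3.6
tool_pos: [0.5492, 0.0211, 0.113]
orientation: [[0.959, 0.284, 0.0], [0.284, -0.959, -0.0], [0.0, 0.0, -1.0]]
wrist_force: [0.3, -1.5, 0.2]
gripper_width: 0.026
finger_force: 10.0
```

Run:
```python
from h import *
a=cap('scene')[1][150:290,190:330];b=cap('side')[1][130:270,220:360]
cv2.imwrite('pics/g1.png',cv2.resize(np.hstack([a,b]),None,fx=2.8,fy=2.8)[:,:,::-1])
```

```text
(no output)
```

View pics/g1.png

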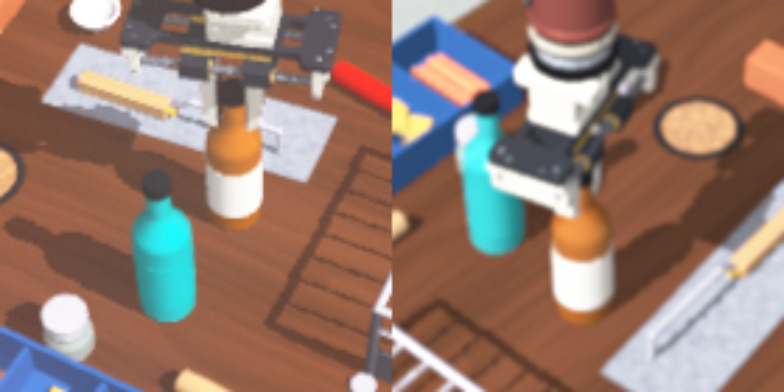

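Call:
send_rows --moves "0 0.2 0 0; 0 0.6 0 0; 0 1.2 0 0; 0 1.9 0 0; 0 2.7 0 0; 0 3.5 0 0; 0 4.2 0 0; 0 4.6 0 0" --grip_force 18

```text
t: 4.5
tool_pos: [0.5623, -0.0238, 0.113]
orientation: [[0.959, 0.282, -0.0], [0.282, -0.959, -0.0], [-0.0, -0.0, -1.0]]
wrist_force: [-1.5, 3.5, 3.0]
gripper_width: 0.0262
finger_force: 18.0
```

Run:
```python
from h import *
a=cap('scene')[1][150:290,190:330];b=cap('side')[1][130:270,220:360]
cv2.imwrite('pics/g2.png',cv2.resize(np.hstack([a,b]),None,fx=2.8,fy=2.8)[:,:,::-1])
o=arm.get_obs();print(o['tool_pos'],o['wrist_force'],o['wrist_torque'])
```

```text
[ 0.56248506 -0.02450835  0.11290688] [-0.77137982  1.81621519  1.80388008] [ 0.59045495  0.24922612 -0.03358216]
```

View pics/g2.png

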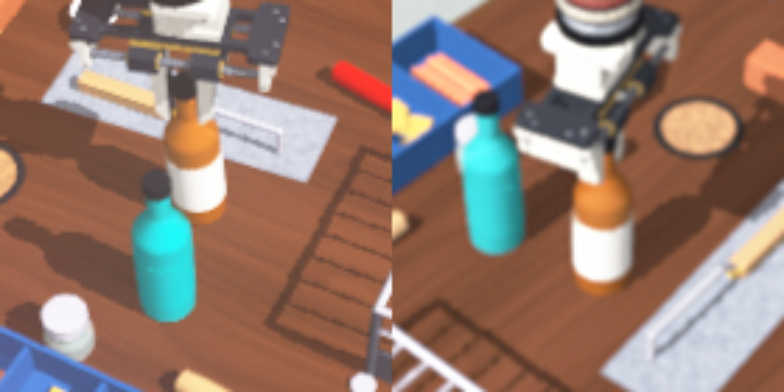

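Call:
send_rows --moves "0 0.3 0 0; 0 0.9 0 0; 0 1.7 0 0; 0 2.5 0 0; 0 3.3 0 0; 0 4.1 0 0; 0 4.9 0 0; 0 5.7 0 0"

```text
t: 5.4
tool_pos: [0.5785, -0.0777, 0.113]
orientation: [[0.959, 0.284, -0.0], [0.284, -0.959, 0.001], [-0.0, -0.001, -1.0]]
wrist_force: [-1.0, 4.6, 4.8]
gripper_width: 0.0262
finger_force: 18.1
```

Call:
send_rows --moves "0 0.8 0 0; 0 1.6 0 0; 0 2.4 0 0; 0 3.2 0 0; 0 4 0 0; 0 4.8 0 0; 0 5.6 0 0; 0 6.4 0 0"

```text
t: 6.2
tool_pos: [0.5963, -0.1387, 0.1131]
orientation: [[0.959, 0.284, -0.001], [0.284, -0.959, 0.001], [-0.001, -0.002, -1.0]]
wrist_force: [-1.9, 5.2, 6.1]
gripper_width: 0.0265
finger_force: 18.1
```

Call:
send_rows --moves "0 0.8 0 0; 0 1.6 0 0; 0 2.4 0 0; 0 3.2 0 0; 0 4 0 0; 0 4.8 0 0; 0 5.6 0 0; 0 6.2 0 0"

```text
t: 7.0
tool_pos: [0.6137, -0.1985, 0.1131]
orientation: [[0.959, 0.283, -0.001], [0.283, -0.959, 0.001], [-0.001, -0.001, -1.0]]
wrist_force: [-1.0, 5.2, 6.5]
gripper_width: 0.0259
finger_force: 18.1
```

Call:
send_rows --moves "0 0.8 0 0; 0 1.6 0 0; 0 2.4 0 0; 0 3.1 0 0; 0 3.8 0 0; 0 4.4 0 0; 0 4.8 0 0; 0 5.0 0 0"

```text
t: 7.8
tool_pos: [0.6277, -0.2463, 0.1131]
orientation: [[0.959, 0.283, -0.002], [0.283, -0.959, 0.001], [-0.001, -0.002, -1.0]]
wrist_force: [-1.1, 5.4, 6.2]
gripper_width: 0.0261
finger_force: 18.2
```

Run:
```python
from h import *
a=cap('scene')[1][130:270,120:260];b=cap('side')[1][90:230,240:380]
cv2.imwrite('pics/g3.png',cv2.resize(np.hstack([a,b]),None,fx=2.8,fy=2.8)[:,:,::-1])
o=arm.get_obs();print(o['tool_pos'],o['wrist_force'],o['wrist_torque'])
```

```text
[ 0.62768038 -0.24644328  0.11306236] [-2.08180764  5.27402123  5.60757317] [ 1.76087035  0.57981741 -0.00863838]
```

View pics/g3.png

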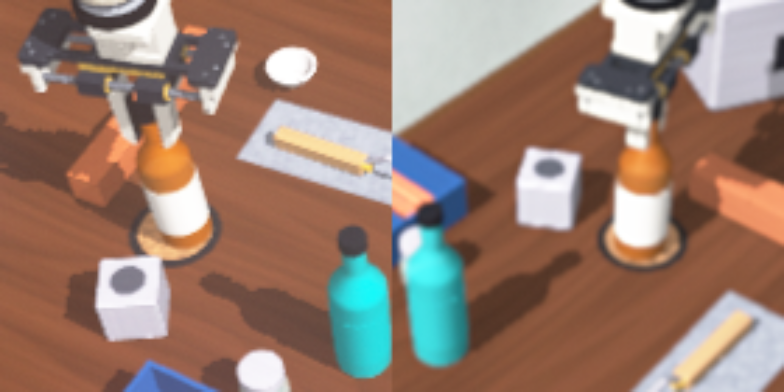

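Call:
send_rows --moves "0 -0.2 0 0; 0 -0.5 0 0; 0 -0.8 0 0; 0 -1.1 0 0; 0 -1.1 0 0"

```text
t: 8.4
tool_pos: [0.625, -0.2377, 0.1127]
orientation: [[0.959, 0.283, 0.0], [0.283, -0.959, -0.004], [-0.001, 0.003, -1.0]]
wrist_force: [0.4, -1.6, -0.7]
gripper_width: 0.0256
finger_force: 18.0
```

```bash
cat > bot.py <<'E'
from h import *
from scipy.optimize import least_squares
def bot(c0=(.62,-.23)):
  for n in ('scene','side'):
    o,p,d=cap(n);P=world(n,d);cam=-np.array(arm.get_calibration(n)['R']).T@arm.get_calibration(n)['t']
    for z,R in ((.025,.028),(.05,.028),(.08,.028)):
        k=(d>0)&(np.abs(P[...,2]-z)<.012)&(np.hypot(P[...,0]-c0[0],P[...,1]-c0[1])<.05)
        q=P[k][:,:2]
        if len(q)<10: print(n,z,'few');continue
        v=cam[:2]-c0;v/=np.hypot(*v)
        f=least_squares(lambda a:np.hypot(*(q-a).T)-R,q.mean(0)-.02*v,loss='soft_l1',f_scale=.002);print(n,z,f.x.round(4),len(q),np.abs(f.fun).mean().round(4))
if __name__=='__main__': bot()
E
python3 bot.py; python3 -c "
from h import *
o=arm.get_obs();print(o['tool_pos'],o['wrist_force'],o['wrist_torque'])"
```

```text
scene 0.025 [ 0.625  -0.2351] 98 0.0013
scene 0.05 [ 0.625  -0.2355] 102 0.0012
scene 0.08 [ 0.6252 -0.2349] 117 0.0012
side 0.025 [ 0.6244 -0.2366] 109 0.0016
side 0.05 [ 0.6238 -0.2359] 112 0.0015
side 0.08 [ 0.6235 -0.2358] 121 0.0016
[ 0.62488861 -0.23749886  0.11273742] [ 0.6029212  -1.38215266  0.24932715] [-0.58323877 -0.03197651 -0.03318546]
```

Call:
send_rows --moves "0 0 0 0; 0 0 0 0; 0 0 0 0; 0 0 0 0; 0 0 0 0; 0 0 0 0; 0 0 0 0; 0 0 0 0" --fingers 70

```text
t: 9.3
tool_pos: [0.6252, -0.2355, 0.1129]
orientation: [[0.959, 0.284, -0.0], [0.284, -0.959, 0.0], [-0.0, -0.0, -1.0]]
wrist_force: [0.4, 1.1, -0.0]
gripper_width: 0.0654
finger_force: 0.0
```

Call:
send_rows --moves "0 0 -2 0; 0 0 -5 0; 0 0 -9 0; 0 0 -13 0; -2 0 -15 -0.14; -6 -1 -15 -0.28; -10 -2 -15 -0.42; -14 -3 -15 -0.56"

```text
t: 10.1
tool_pos: [0.4809, -0.2467, 0.2632]
orientation: [[0.657, 0.754, 0.0], [0.754, -0.657, -0.001], [-0.0, 0.001, -1.0]]
wrist_force: [-0.3, -0.5, 0.0]
gripper_width: 0.0647
finger_force: 0.0
```

```bash
python3 bot.py
python3 - <<'E'
from h import *
o,p,d=cap('side');np.savez('s1.npz',p=p,d=d);P=world('side',d)
h=cv2.cvtColor(p,cv2.COLOR_RGB2HSV).astype(int);H,s,v=h[...,0],h[...,1],h[...,2]
def line(nm,k):
    c,lab,st,ce=cv2.connectedComponentsWithStats(k.astype(np.uint8));i=1+np.argmax(st[1:,4]);q=P[lab==i]
    L=cv2.fitLine(q[:,:2].astype(np.float32),cv2.DIST_HUBER,0,.001,.001).ravel();t=(q[:,:2]-L[2:])@L[:2]
    print(nm,len(q),L.round(4),'ends',(L[2:]+L[:2]*t.min()).round(4),(L[2:]+L[:2]*t.max()).round(4),'z',np.median(q[:,2]).round(4))
B=lambda x0,x1,y0,y1,z0,z1:(d>0)&(P[...,0]>x0)&(P[...,0]<x1)&(P[...,1]>y0)&(P[...,1]<y1)&(P[...,2]>z0)&(P[...,2]<z1)
line('handle',B(.40,.52,-.28,.0,.012,.035)&(s>80)&(H>10)&(H<30)&(v>120))
line('handle+rod',B(.40,.52,-.28,.1,.012,.05))
line('rod',B(.40,.52,-.08,.1,.03,.05))
print(arm.get_obs()['tool_pos'])
E
```

```text
scene 0.025 [ 0.6252 -0.2357] 96 0.0012
scene 0.05 [ 0.6253 -0.2348] 104 0.0011
scene 0.08 [ 0.6251 -0.2354] 118 0.0011
side 0.025 [ 0.6237 -0.2358] 109 0.0017
side 0.05 [ 0.6238 -0.2359] 118 0.0016
side 0.08 [ 0.624  -0.2359] 115 0.0017
handle 172 [ 0.059  -0.9983  0.4594 -0.156 ] ends [ 0.4559 -0.0962] [ 0.4629 -0.214 ] z 0.0192
handle+rod 368 [ 0.0477 -0.9989  0.4616 -0.142 ] ends [0.4533 0.0316] [ 0.4652 -0.2165] z 0.0209
rod 99 [ 0.0461 -0.9989  0.4565 -0.0219] ends [0.454  0.0316] [ 0.4591 -0.0779] z 0.0382
[ 0.47973803 -0.24745994  0.26363267]
```

Call:
send_rows --moves "1.5 -2 0 -0.13; 3.5 -4.5 2 -0.26; 5 -7 5 -0.39; 6.6 -8.3 9 -0.52; 6.6 -8.3 11 -0.65; 6.6 -8.3 12 -0.767; 6.6 -8.3 12 -0.767; 6.6 -8.3 12 -0.767" --fingers 65

```text
t: 11.05
tool_pos: [0.4654, -0.1421, 0.1432]
orientation: [[-0.041, 0.999, 0.001], [0.999, 0.041, 0.0], [0.0, 0.001, -1.0]]
wrist_force: [0.2, -0.2, -0.7]
gripper_width: 0.0604
finger_force: 0.0
```

Run:
```python
from h import *
o,p,d=cap('wrist','w2.png');print(o['tool_pos'],np.round(o['orientation'],3))
P=wworld(o,d)
h=cv2.cvtColor(p,cv2.COLOR_RGB2HSV).astype(int);H,s,v=h[...,0],h[...,1],h[...,2]
B=lambda x0,x1,y0,y1,z0,z1:(d>0)&(P[...,0]>x0)&(P[...,0]<x1)&(P[...,1]>y0)&(P[...,1]<y1)&(P[...,2]>z0)&(P[...,2]<z1)
def line(nm,k):
    c,lab,st,ce=cv2.connectedComponentsWithStats(k.astype(np.uint8));i=1+np.argmax(st[1:,4]);q=P[lab==i]
    L=cv2.fitLine(q[:,:2].astype(np.float32),cv2.DIST_HUBER,0,.001,.001).ravel();t=(q[:,:2]-L[2:])@L[:2]
    print(nm,len(q),L.round(4),'ends',(L[2:]+L[:2]*t.min()).round(4),(L[2:]+L[:2]*t.max()).round(4),'z',np.median(q[:,2]).round(4))
line('handle',B(.40,.52,-.28,.0,.012,.035)&(s>80)&(H>10)&(H<30)&(v>120))
line('rod',B(.40,.52,-.08,.1,.028,.05))
```

```text
[ 0.46538213 -0.1420876   0.14316386] [[-0.041  0.999  0.001]
 [ 0.999  0.041  0.   ]
 [ 0.     0.001 -1.   ]]
handle 692 [ 0.0883 -0.9961  0.4594 -0.1833] ends [ 0.4521 -0.1009] [ 0.4626 -0.2192] z 0.0195
rod 875 [ 0.0487 -0.9988  0.4575 -0.0263] ends [0.4549 0.0286] [ 0.4602 -0.0801] z 0.0385
```

View pics/w2.png

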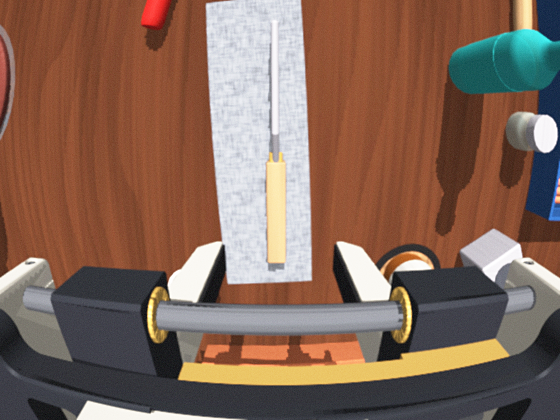

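Call:
send_rows --moves "-0.3 -0.2 4 -0.008; -0.3 -0.2 8 -0.008; -0.3 -0.2 11 -0.008; -0.3 -0.2 13 -0.008; -0.3 -0.2 13.9 -0.008; -0.3 -0.2 13.9 -0.008"

```text
t: 11.7
tool_pos: [0.4624, -0.1453, 0.0037]
orientation: [[-0.051, 0.999, -0.0], [0.999, 0.051, -0.0], [-0.0, -0.0, -1.0]]
wrist_force: [0.8, 0.2, 0.4]
gripper_width: 0.0604
finger_force: 0.0
```

Call:
send_rows --moves "0 0 0 0; 0 0 0 0; 0 0 0 0; 0 0 0 0; 0 0 0 0; 0 0 0 0" --fingers 5 --grip_force 40

```text
t: 12.3
tool_pos: [0.4621, -0.1453, 0.0041]
orientation: [[-0.052, 0.999, 0.0], [0.999, 0.052, -0.0], [-0.0, 0.0, -1.0]]
wrist_force: [0.7, 0.7, 0.7]
gripper_width: 0.0168
finger_force: 0.0
```

Call:
send_rows --moves "0 0 -0.5 0; 0 0 -1.5 0; 0 0 -3 0; 0 0 -4.2 0; 0 0 -4.2 0; 0 0 -4.2 0"

```text
t: 12.9
tool_pos: [0.4622, -0.1453, 0.0464]
orientation: [[-0.052, 0.999, 0.001], [0.999, 0.052, -0.0], [-0.0, 0.001, -1.0]]
wrist_force: [-0.1, -0.1, 0.2]
gripper_width: 0.0048
finger_force: 0.0
```

```bash
cat > rod.py <<'E'
from h import *
def rod(save=None):
    o,p,d=cap('wrist',save);P=wworld(o,d);R=o['orientation'];L=(P-o['tool_pos'])@R
    k=(d>0)&(np.abs(L[...,1])<.03)&(L[...,0]>.07)&(L[...,0]<.2)&(L[...,2]<-.012)&(L[...,2]>-.06)
    c,lab,st,ce=cv2.connectedComponentsWithStats(k.astype(np.uint8));i=1+np.argmax(st[1:,4]);q=L[lab==i]
    f=cv2.fitLine(q.astype(np.float32),cv2.DIST_HUBER,0,.001,.001).ravel()
    print('tool',o['tool_pos'].round(4),'rod n',len(q),'dir',f[:3].round(3),'tool-x range',np.percentile(q[:,0],[1,99]).round(4))
    e=f[3:]+f[:3]*((q[:,0].max()-f[3])/f[0]);print('end in tool',e.round(4),'world',(R@e+o['tool_pos']).round(4),'rod pt',f[3:].round(4))
    return o,p,d
if __name__=='__main__':
    import sys;rod(sys.argv[1] if len(sys.argv)>1 else None)
E
python3 rod.py w3.png
```

```text
Traceback (most recent call last):
  File "rod.py", line 11, in <module>
    import sys;rod(sys.argv[1] if len(sys.argv)>1 else None)
               ~~~^^^^^^^^^^^^^^^^^^^^^^^^^^^^^^^^^^^^^^^^^^
  File "rod.py", line 5, in rod
    c,lab,st,ce=cv2.connectedComponentsWithStats(k.astype(np.uint8));i=1+np.argmax(st[1:,4]);q=L[lab==i]
                                                                         ~~~~~~~~~^^^^^^^^^^
ValueError: attempt to get argmax of an empty sequence
```

View pics/w3.png

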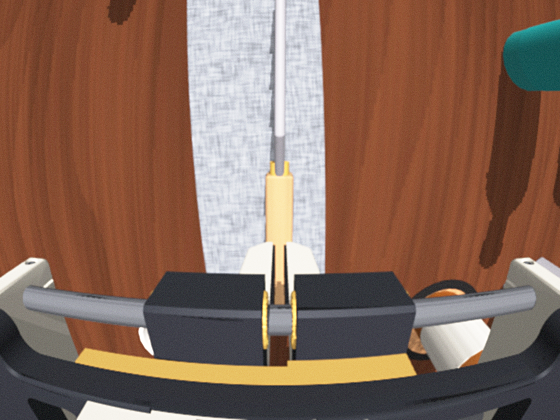

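Run:
```python
from h import *
ims=[]
for n,c in (('side',None),('scene',None)):
    o,p,d=cap(n);P=world(n,d)
    for z in np.arange(.02,.12,.01):
        k=(d>0)&(np.hypot(P[...,0]-.462,P[...,1]+.145)<.07)&(np.abs(P[...,2]-z)<.005)
        q=P[k]
        if len(q):print(n,z.round(3),len(q),q[:,:2].min(0).round(3),q[:,:2].max(0).round(3))
    K=arm.get_calibration(n);X=np.array(K['R'])@o['tool_pos']+K['t'];u,v=int(K['fx']*X[0]/X[2]+K['cx']),int(K['fy']*X[1]/X[2]+K['cy'])
    print(n,u,v);pp=p.copy();ims.append(cv2.resize(cv2.drawMarker(pp,(u,v),(255,0,255),cv2.MARKER_CROSS,7,1)[v-60:v+60,u-60:u+60],(390,390),interpolation=cv2.INTER_CUBIC))
cv2.imwrite('pics/tip.png',np.hstack(ims)[:,:,::-1])
```

```text
side 0.02 213 [ 0.452 -0.215] [ 0.475 -0.097]
side 0.03 15 [ 0.456 -0.159] [ 0.469 -0.079]
side 0.04 4 [ 0.458 -0.082] [ 0.464 -0.076]
side 0.08 15 [ 0.45  -0.145] [ 0.473 -0.133]
side 0.09 35 [ 0.446 -0.151] [ 0.476 -0.131]
side 0.1 37 [ 0.444 -0.152] [ 0.477 -0.132]
side 0.11 35 [ 0.442 -0.156] [ 0.479 -0.131]
side 351 209
scene 0.02 163 [ 0.457 -0.213] [ 0.48  -0.092]
scene 0.03 8 [ 0.462 -0.096] [ 0.466 -0.077]
scene 0.04 2 [ 0.463 -0.08 ] [ 0.465 -0.077]
scene 0.08 10 [ 0.447 -0.148] [ 0.48  -0.132]
scene 0.09 26 [ 0.446 -0.146] [ 0.483 -0.131]
scene 0.1 21 [ 0.452 -0.145] [ 0.485 -0.131]
scene 0.11 21 [ 0.451 -0.145] [ 0.484 -0.132]
scene 238 176
```

View pics/tip.png

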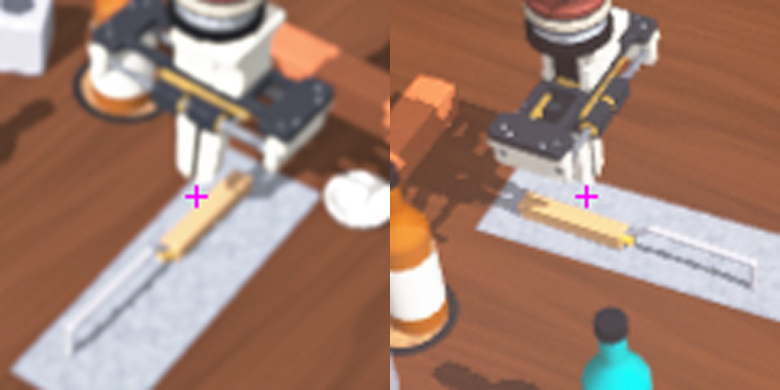

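Call:
send_rows --moves "0 0 0 0; 0 0 0 0; 0 0 0 0; 0 0 2 0; 0 0 4 0; 0 0 5.5 0; 0 0 6.2 0; 0 0 6.2 0" --fingers 60

```text
t: 13.85
tool_pos: [0.4614, -0.145, -0.0168]
orientation: [[-0.052, 0.999, -0.002], [0.999, 0.052, 0.001], [0.001, -0.002, -1.0]]
wrist_force: [-0.5, -0.3, 0.1]
gripper_width: 0.0556
finger_force: 0.0
```

Call:
send_rows --moves "0 0 0.3 0; 0 0 0.5 0; 0 0 0.7 0; 0 0 0.7 0"

```text
t: 14.25
tool_pos: [0.4621, -0.1453, -0.0229]
orientation: [[-0.052, 0.999, 0.0], [0.999, 0.052, -0.0], [-0.0, 0.0, -1.0]]
wrist_force: [0.2, -0.5, -0.4]
gripper_width: 0.0558
finger_force: 0.0
```

Call:
send_rows --moves "0 0 0.15 0; 0 0 0.3 0; 0 0 0.3 0"

```text
t: 14.55
tool_pos: [0.4619, -0.1452, -0.0262]
orientation: [[-0.052, 0.999, -0.0], [0.999, 0.052, 0.0], [0.0, -0.0, -1.0]]
wrist_force: [0.9, -0.1, -0.4]
gripper_width: 0.0558
finger_force: 0.0
```

Call:
send_rows --moves "0 0 0 0; 0 0 0 0; 0 0 0 0; 0 0 0 0; 0 0 0 0; 0 0 0 0; 0 0 0 0" --fingers 5 --grip_force 40

```text
t: 15.25
tool_pos: [0.4621, -0.1452, -0.026]
orientation: [[-0.052, 0.999, 0.0], [0.999, 0.052, 0.0], [0.0, 0.0, -1.0]]
wrist_force: [0.3, -0.2, 0.5]
gripper_width: 0.0196
finger_force: 40.0
```

Call:
send_rows --moves "0 0 -0.5 0; 0 0 -1.5 0; 0 0 -2.5 0; 0 0 -3.2 0; 0 0 -3.2 0; 0 0 -3.2 0"

```text
t: 15.85
tool_pos: [0.4621, -0.1453, 0.0063]
orientation: [[-0.052, 0.999, 0.001], [0.999, 0.052, -0.0], [-0.0, 0.001, -1.0]]
wrist_force: [1.0, 0.3, -1.3]
gripper_width: 0.0197
finger_force: 40.0
```

```bash
sed -i 's/L\[...,2\]<-.012)&(L\[...,2\]>-.06/L[...,2]<0.02)\&(L[...,2]>-.09/' rod.py; sed -i 's/L\[...,0\]>.07/L[...,0]>.085/' rod.py; python3 rod.py w4.png
python3 - <<'E'
from h import *
for n in ('side','scene'):
    o,p,d=cap(n);P=world(n,d);k=(d>0)&(P[...,0]>.4)&(P[...,0]<.52)&(P[...,1]>-.08)&(P[...,1]<.1)&(P[...,2]>.05)&(P[...,2]<.1)
    q=P[k];print(n,len(q));
    L=cv2.fitLine(q.astype(np.float32),cv2.DIST_HUBER,0,.001,.001).ravel();print(L.round(4),q[:,1].min().round(4),q[:,1].max().round(4))
E
```

```text
tool [ 0.4621 -0.1453  0.0063] rod n 9908 dir [ 0.348 -0.023  0.937] tool-x range [0.0856 0.153 ]
end in tool [ 0.1546 -0.0025  0.0972] world [ 0.4517  0.009  -0.0909] rod pt [ 0.1165  0.     -0.0057]
side 104
[-0.0561  0.9983 -0.0159  0.4566 -0.0297  0.0707] -0.0787 0.0318
scene 93
[-0.0558  0.9981 -0.0247  0.4602 -0.0307  0.0674] -0.0796 0.0309
```

Call:
send_rows --moves "2 0.2 0 0; 5 0.5 0 0; 9 0.8 0 0; 13 1.1 0 0; 17 1.4 0 0; 20 1.7 0 0; 22 1.75 0 0; 22 1.75 0 0"

```text
t: 16.8
tool_pos: [0.4677, 0.0796, 0.0056]
orientation: [[-0.059, 0.998, -0.0], [0.998, 0.059, 0.002], [0.002, -0.0, -1.0]]
wrist_force: [-0.2, -1.1, -1.0]
gripper_width: 0.0193
finger_force: 40.0
```

```bash
cat > ring.py <<'E'
from h import *
from scipy.optimize import least_squares
def rings(box=(.38,.68,.0,.37),save=None):
    ims=[]
    for n in ('side','scene'):
        o,p,d=cap(n);P=world(n,d);h=cv2.cvtColor(p,cv2.COLOR_RGB2HSV).astype(int);H,s,v=h[...,0],h[...,1],h[...,2]
        k=(d>0)&(H>20)&(H<32)&(s>110)&(v>100)&(P[...,0]>box[0])&(P[...,0]<box[1])&(P[...,1]>box[2])&(P[...,1]<box[3])&(P[...,2]>-.002)&(P[...,2]<.06)
        q=P[k]
        if len(q)<10: print(n,'none');continue
        w=q[:,:2].copy();best=[]
        for _ in range(3):
            if len(w)<15: break
            rng=np.random.default_rng(0);b=(0,)
            for i in range(400):
                a=w[rng.integers(len(w))];t=rng.uniform(0,2*np.pi);c=a+.029*np.array([np.cos(t),np.sin(t)])
                m=np.abs(np.hypot(*(w-c).T)-.029)<.004
                if m.sum()>b[0]: b=(m.sum(),c)
            m=np.abs(np.hypot(*(w-b[1]).T)-.029)<.006
            f=least_squares(lambda a:np.hypot(*(w[m]-a).T)-.029,b[1],loss='soft_l1',f_scale=.002)
            m=np.hypot(*(w-f.x).T)<.037
            zz=q[:,2] if len(zz0:=q)==len(w) else None
            print(n,'ring',f.x.round(4),m.sum());w=w[~m]
        k2=(d>0)&(P[...,0]>.38)&(P[...,0]<.62)&(P[...,1]>-.1)&(P[...,1]<.34)&(P[...,2]>.03)&(P[...,2]<.09)
        if save: ims.append(p[210:370,140:300] if n=='side' else p[170:330,290:450])
    if save: cv2.imwrite('pics/'+save,cv2.resize(np.hstack(ims),None,fx=2.4,fy=2.4,interpolation=cv2.INTER_CUBIC)[:,:,::-1])
    print(arm.get_obs()['tool_pos'].round(4))
if __name__=='__main__':
    import sys;rings(save=sys.argv[1] if len(sys.argv)>1 else None)
E
python3 ring.py r1.png
```

```text
side ring [0.5324 0.2985] 87
side ring [0.4561 0.2957] 84
scene ring [0.5368 0.2974] 77
scene ring [0.4611 0.2948] 75
[0.4677 0.0749 0.0056]
```

View pics/r1.png

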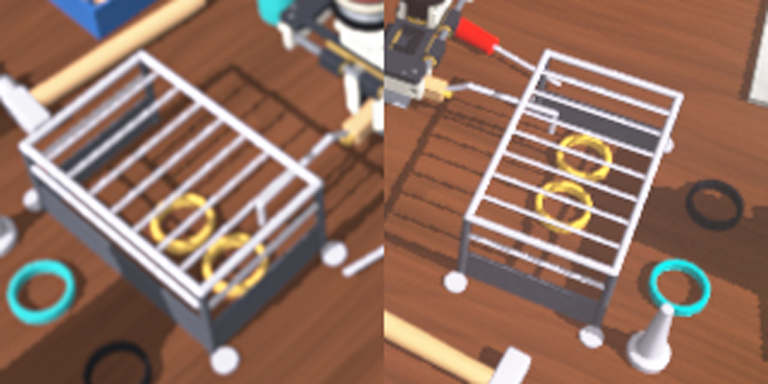

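Call:
send_rows --moves "1.5 0.1 0 0; 3.5 0.2 0 0; 4.7 0.25 0 0; 4.7 0.25 0 0; 4.7 0.25 0.8 0; 4.7 0.25 1.6 0; 4.7 0.25 2.3 0; 4.7 0.25 2.5 0"

```text
t: 17.7
tool_pos: [0.4673, 0.1214, -0.0203]
orientation: [[-0.051, 0.999, -0.002], [0.999, 0.051, -0.001], [-0.001, -0.002, -1.0]]
wrist_force: [-0.1, 0.3, -1.4]
gripper_width: 0.02
finger_force: 40.0
```

```bash
python3 ring.py
python3 - <<'E'
from h import *
for n in ('side','scene'):
    o,p,d=cap(n);P=world(n,d);k=(d>0)&(P[...,0]>.43)&(P[...,0]<.49)&(P[...,1]>.16)&(P[...,1]<.33)&(P[...,2]>.026)&(P[...,2]<.055)
    q=P[k];print(n,len(q),q[:,1].max(),np.median(q[q[:,1]>.27],0),np.percentile(q[:,2],[10,50,90]))
E
```

```text
side ring [0.5323 0.2985] 89
side ring [0.4564 0.2957] 65
scene ring [0.5374 0.2978] 77
scene ring [0.4609 0.2942] 55
[ 0.4677  0.1219 -0.0197]
side 145 0.2985202321289234 [0.45907883 0.28871427 0.04367552] [0.0332633  0.04395429 0.04765036]
scene 118 0.29804144602297317 [0.46399866 0.28710051 0.04178155] [0.03345387 0.04233627 0.04604037]
```

Call:
send_rows --moves "-0.5 0 0 0; -1.3 -0.1 0 0; -2.5 -0.1 0 0; -3.8 -0.2 0 0; -5.2 -0.3 0 0; -6.6 -0.4 0 0; -8 -0.5 0 0; -9 -0.6 0 0"

```text
t: 18.7
tool_pos: [0.4666, 0.0299, -0.0189]
orientation: [[-0.05, 0.999, -0.0], [0.999, 0.05, -0.001], [-0.001, -0.0, -1.0]]
wrist_force: [0.1, 1.3, -1.6]
gripper_width: 0.0197
finger_force: 40.0
```

```bash
python3 ring.py
```

```text
side ring [0.4574 0.227 ] 100
side ring [0.5322 0.2985] 84
scene ring [0.5375 0.2975] 78
scene ring [0.4623 0.2238] 76
[ 0.4665  0.0295 -0.019 ]
```

Call:
send_rows --moves "-1 -0.1 0 0; -2.4 -0.2 0 0; -3.8 -0.3 0 0; -5.2 -0.4 0 0; -6.6 -0.5 0 0; -8 -0.6 0 0; -9.2 -0.7 0 0; -10.2 -0.8 0 0"

```text
t: 19.6
tool_pos: [0.4641, -0.0707, -0.0191]
orientation: [[-0.052, 0.999, 0.0], [0.999, 0.052, 0.0], [0.0, 0.0, -1.0]]
wrist_force: [-0.8, 0.4, -1.9]
gripper_width: 0.0196
finger_force: 40.0
```

Call:
send_rows --moves "-1 -0.1 0 0; -1.9 -0.2 0 0; -2.5 -0.3 0 0; -2.8 -0.3 0 0; -2.8 -0.3 0 0; -2.8 -0.3 0 0"

```text
t: 20.2
tool_pos: [0.4626, -0.0979, -0.0191]
orientation: [[-0.052, 0.999, -0.0], [0.999, 0.052, 0.0], [0.0, -0.0, -1.0]]
wrist_force: [-0.3, -0.2, -1.5]
gripper_width: 0.0195
finger_force: 40.0
```

```bash
python3 ring.py
```

```text
side ring [0.4542 0.0977] 125
side ring [0.5323 0.2984] 86
scene ring [0.4583 0.0972] 91
scene ring [0.5372 0.2976] 77
[ 0.4626 -0.0977 -0.0191]
```

Call:
send_rows --moves "0 0 -1.2 0; 0 0 -2.4 0; 0 1 -3 0; 1 4 -3 0; 3 7 -3 0; 6 9 -3 0; 10 9.3 -3 0; 14 9.3 -3 0"

```text
t: 21.1
tool_pos: [0.5496, 0.0479, 0.0122]
orientation: [[-0.051, 0.999, 0.003], [0.999, 0.051, 0.0], [0.0, 0.003, -1.0]]
wrist_force: [0.0, -0.5, -1.6]
gripper_width: 0.0197
finger_force: 40.0
```

Call:
send_rows --moves "2.5 0 0 0; 5 0 0 0; 7 0 0 0; 7.8 0 0 0; 7.8 0 0 0; 7.8 0 0 0"

```text
t: 21.7
tool_pos: [0.5443, 0.1228, 0.0114]
orientation: [[-0.051, 0.999, 0.0], [0.999, 0.051, -0.001], [-0.001, 0.0, -1.0]]
wrist_force: [0.3, -0.7, -0.8]
gripper_width: 0.0196
finger_force: 40.0
```

```bash
cat > tip.py <<'E'
from h import *
t=arm.get_obs()['tool_pos'];R=arm.get_obs()['orientation'];g=t+R@[.1735,0,0];print('pred tip',g.round(4))
for n in ('side','scene'):
    o,p,d=cap(n);P=world(n,d);q=P[(d>0)&(np.abs(P[...,0]-g[0])<.025)&(P[...,1]>g[1]-.07)&(P[...,1]<g[1]+.03)&(P[...,2]>.026)&(P[...,2]<.09)]
    e=q[q[:,1]>q[:,1].max()-.02];print(n,len(q),'tip y',(q[:,1].max()-.0035).round(4),'x',np.median(e[:,0]).round(4),'ztop',np.percentile(q[:,2],[50,90]).round(4))
E
python3 ring.py;python3 tip.py
```

```text
side ring [0.4542 0.0979] 140
side ring [0.532  0.2984] 77
scene ring [0.5375 0.2974] 63
[0.5444 0.1222 0.0112]
pred tip [0.5358 0.2955 0.0109]
side 98 tip y 0.2949 x 0.5354 ztop [0.0748 0.078 ]
scene 42 tip y 0.295 x 0.54 ztop [0.073  0.0763]
```

Call:
send_rows --moves "0 0 1 0; 0 0 2 0; 0 0 2.8 0; 0 0 3.1 0; 0 0 3.1 0; 0 0 3.1 0"

```text
t: 22.5
tool_pos: [0.5442, 0.1245, -0.0201]
orientation: [[-0.052, 0.999, -0.0], [0.999, 0.052, 0.0], [0.0, -0.0, -1.0]]
wrist_force: [0.3, 0.1, -1.9]
gripper_width: 0.0198
finger_force: 40.0
```

Call:
send_rows --moves "-0.5 0 0 0; -1.3 -0.1 0 0; -2.5 -0.1 0 0; -3.8 -0.2 0 0; -5.2 -0.3 0 0; -6.6 -0.3 0 0; -8 -0.3 0 0; -9.2 -0.3 0 0"

```text
t: 23.3
tool_pos: [0.546, 0.0305, -0.02]
orientation: [[-0.051, 0.999, -0.0], [0.999, 0.051, -0.0], [-0.0, -0.0, -1.0]]
wrist_force: [-1.0, 0.7, -0.3]
gripper_width: 0.0197
finger_force: 40.0
```

```bash
python3 ring.py
```

```text
side ring [0.4543 0.0981] 136
side ring [0.5353 0.2282] 108
scene ring [0.459  0.0974] 104
scene ring [0.5404 0.2243] 69
[ 0.546   0.0288 -0.0201]
```

Call:
send_rows --moves "-1 -0.05 0 0; -2.4 -0.1 0 0; -3.8 -0.15 0 0; -5.2 -0.2 0 0; -6.6 -0.3 0 0; -8 -0.3 0 0; -9.2 -0.4 0 0; -10.2 -0.4 0 0"

```text
t: 24.2
tool_pos: [0.547, -0.0712, -0.0201]
orientation: [[-0.051, 0.999, -0.0], [0.999, 0.051, -0.0], [-0.0, -0.0, -1.0]]
wrist_force: [0.1, 0.5, -0.8]
gripper_width: 0.0196
finger_force: 40.0
```

Call:
send_rows --moves "-1 -0.1 0 0; -1.9 -0.1 0 0; -2.5 -0.1 0 0; -2.7 -0.1 0 0; -2.7 -0.1 0 0; -2.7 -0.1 0 0"

```text
t: 24.8
tool_pos: [0.5476, -0.0962, -0.0201]
orientation: [[-0.053, 0.999, -0.0], [0.999, 0.053, 0.0], [0.0, -0.0, -1.0]]
wrist_force: [0.3, 0.8, -1.2]
gripper_width: 0.0195
finger_force: 40.0
```

```bash
python3 ring.py
```

```text
side ring [0.4543 0.098 ] 138
side ring [0.5371 0.1005] 105
scene ring [0.5418 0.1   ] 107
scene ring [0.4589 0.0976] 101
[ 0.5476 -0.0961 -0.0201]
```

Call:
send_rows --moves "0 0 -1.5 0; 0 0 -3 0; -2 -1 -4 0; -4 -3.5 -4 0; -4.9 -6.5 -4 0; -4.9 -9.2 -4 0; -4.9 -9.2 -4 0; -4.9 -9.2 -3 0"

```text
t: 25.7
tool_pos: [0.4598, -0.1506, 0.0108]
orientation: [[-0.052, 0.999, 0.004], [0.999, 0.052, -0.001], [-0.001, 0.004, -1.0]]
wrist_force: [0.6, -0.2, 0.1]
gripper_width: 0.0195
finger_force: 40.0
```

Call:
send_rows --moves "0 0 1.2 0; 0 0 2.4 0; 0 0 3 0; 0 0 3.3 0; 0 0 3.5 0; 0 0 3.5 0"

```text
t: 26.3
tool_pos: [0.4584, -0.1504, -0.0253]
orientation: [[-0.052, 0.999, -0.0], [0.999, 0.052, 0.0], [0.0, -0.0, -1.0]]
wrist_force: [0.1, -0.2, -1.2]
gripper_width: 0.0194
finger_force: 40.0
```

Call:
send_rows --moves "0 0 0.1 0; 0 0 0.1 0; 0 0 0.1 0; 0 0 0.1 0; 0 0 0.1 0; 0 0 0.1 0" --fingers 60

```text
t: 26.9
tool_pos: [0.4584, -0.1505, -0.0259]
orientation: [[-0.052, 0.999, 0.0], [0.999, 0.052, -0.0], [-0.0, 0.0, -1.0]]
wrist_force: [-0.3, 0.2, 0.5]
gripper_width: 0.0551
finger_force: 0.0
```

Call:
send_rows --moves "0 0 -2 0; 0 0 -5 0; 0 0 -9 0; 0 0 -13 0; 3 2 -17 0.14; 6 4 -18 0.28; 10 6 -18 0.42; 14 7.5 -18 0.56" --fingers 100

```text
t: 27.7
tool_pos: [0.5272, -0.0055, 0.1549]
orientation: [[0.492, 0.87, 0.003], [0.87, -0.492, 0.0], [0.001, 0.002, -1.0]]
wrist_force: [0.5, -0.5, -0.1]
gripper_width: 0.093
finger_force: 0.0
```

```bash
python3 ring.py; python3 fit2.py >/dev/null
python3 - <<'E'
from h import *
from fit2 import fit2
r={}
for n in ('scene','side'):
    o,p,d=cap(n);r[n]=dict(p=p,d=d)
fit2(r['scene'],r['side']);o=arm.get_obs();print(o['tool_pos'],o['orientation'].round(3))
E
```

```text
side ring [0.4539 0.0979] 140
side ring [0.5372 0.1001] 136
scene ring [0.5419 0.0997] 116
scene ring [0.4588 0.0972] 104
[0.5274 0.0027 0.154 ]
scene pad 418 [197. 220.] c [ 636.2 -200.2] sz [151.9  59.8] ang 0.2 z -0.0021
scene pad 189 [179. 216.] c [ 646.1 -246.7] sz [52.  82.3] ang 4.2 z -0.0004
scene mat 1966 [261. 191.] c [443.8 -93.8] sz [108.8 322.9] ang 5.4 z -0.0014
scene mat 56 [225. 155.] c [ 367.5 -259.2] sz [29.4 36.7] ang 16.9 z 0.0051
scene handle 233 [233. 182.] c [ 464.4 -160.2] sz [ 22.  120.3] ang 1.4 z 0.0159
scene rod 104 [271. 190.] c [457.3 -44.8] sz [ 12.1 142.5] ang 0.0 z 0.0347
side pad 79 [335. 179.] c [ 601.6 -243.9] sz [27.  74.3] ang 5.3 z 0.002
side mat 2871 [341. 239.] c [444.6 -93. ] sz [107.4 329.5] ang 5.4 z 0.0007
side mat 56 [401. 212.] c [ 375.3 -261.8] sz [30.4 26.5] ang 33.3 z 0.0066
side handle 206 [357. 214.] c [ 456.6 -159.1] sz [ 18.7 116.7] ang 3.8 z 0.0187
side rod 131 [329. 235.] c [454.  -45.5] sz [ 13.8 146.2] ang 4.4 z 0.0375
[ 0.52562443 -0.00521399  0.15368504] [[ 0.482  0.876 -0.001]
 [ 0.876 -0.482 -0.   ]
 [-0.001 -0.001 -1.   ]]
```

Call:
send_rows --moves "2 -1 0 0.145; 5 -2.5 0 0.29; 8 -3.5 0 0.435; 9.85 -3.9 0 0.58; 9.85 -3.9 1 0.725; 9.85 -3.9 3 0.87; 9.85 -3.9 5 0.993; 9.85 -3.9 5 0.993"

```text
t: 28.7
tool_pos: [0.5372, 0.0959, 0.1016]
orientation: [[0.998, 0.068, -0.006], [0.068, -0.998, -0.003], [-0.007, 0.002, -1.0]]
wrist_force: [0.5, 1.0, 0.3]
gripper_width: 0.0926
finger_force: 0.0
```

Run:
```python
from h import *
from scipy.optimize import least_squares
o,p,d=cap('wrist');print(o['tool_pos'].round(4),o['orientation'].round(3).tolist());P=wworld(o,d);h=cv2.cvtColor(p,cv2.COLOR_RGB2HSV).astype(int);H,s,v=h[...,0],h[...,1],h[...,2]
k=(d>0)&(H>18)&(H<33)&(s>100)&(v>90)&(P[...,2]>-.005)&(P[...,2]<.03)
for c0 in ((.4565,.0977),(.5395,.1)):
    q=P[k&(np.hypot(P[...,0]-c0[0],P[...,1]-c0[1])<.045)]
    t=q[q[:,2]>.009,:2]
    if len(t)>20:
        f=least_squares(lambda a:np.hypot(*(t-a).T)-.029,c0,loss='soft_l1',f_scale=.002);print(f.x.round(4),len(t),np.median(q[:,2]).round(4),np.abs(f.fun).mean())
    else: print(c0,len(q))
```

```text
[0.5372 0.0959 0.1016] [[0.998, 0.068, -0.006], [0.068, -0.998, -0.003], [-0.007, 0.002, -1.0]]
[0.4579 0.0936] 666 0.0114 0.0015672043483454736
[0.5396 0.0955] 642 0.0123 0.001782175642666135
```

Call:
send_rows --moves "0 0 3 0; 0 0 6 0; 0 0 8 0; 0 0 9 0; 0 0 9 0; 0 0 9 0"

```text
t: 29.35
tool_pos: [0.5409, 0.0979, 0.0151]
orientation: [[0.998, 0.07, 0.002], [0.07, -0.998, 0.0], [0.002, -0.0, -1.0]]
wrist_force: [0.4, 0.3, 0.3]
gripper_width: 0.0931
finger_force: 0.0
```

Call:
send_rows --moves "-0.1 0 1.5 0; -0.1 0 3 0; -0.1 0 3.8 0; -0.1 0 4.1 0; -0.1 0 4.1 0; -0.1 0 4.1 0"

```text
t: 29.95
tool_pos: [0.5394, 0.0983, -0.0263]
orientation: [[0.998, 0.07, 0.001], [0.07, -0.998, 0.0], [0.001, -0.0, -1.0]]
wrist_force: [-0.0, 0.5, -0.1]
gripper_width: 0.0927
finger_force: 0.0
```

Call:
send_rows --moves "0 0 0 0; 0 0 0 0; 0 0 0 0; 0 0 0 0; 0 0 0 0; 0 0 0 0; 0 0 0 0" --fingers 30 --grip_force 25

```text
t: 30.65
tool_pos: [0.5388, 0.0981, -0.0269]
orientation: [[0.998, 0.07, 0.0], [0.07, -0.998, -0.0], [0.0, 0.0, -1.0]]
wrist_force: [-0.0, -0.4, 1.5]
gripper_width: 0.0641
finger_force: 25.0
```

Call:
send_rows --moves "0 0 -1 0; 0 0 -3 0; 0 0 -6 0; 0 0 -9 0; 0 0 -12 0; 0 0 -14 0; 0 0 -14 0; 0 0 -14 0"

```text
t: 31.45
tool_pos: [0.5382, 0.0984, 0.1128]
orientation: [[0.998, 0.07, -0.0], [0.07, -0.998, 0.0], [-0.0, -0.0, -1.0]]
wrist_force: [-0.8, 0.8, -1.2]
gripper_width: 0.0639
finger_force: 25.0
```

```bash
cat > brick.py <<'E'
from h import *
t=[]
for n in ('scene','side'):
    o,p,d=cap(n);P=world(n,d);h=cv2.cvtColor(p,cv2.COLOR_RGB2HSV).astype(int);H,s,v=h[...,0],h[...,1],h[...,2]
    k=(d>0)&(P[...,0]>.3)&(P[...,0]<.7)&(P[...,1]>-.5)&(P[...,1]<-.28)&(P[...,2]>.03)&(P[...,2]<.048)&((H<14)|(H>170))&(s>110)
    c,lab,st,ce=cv2.connectedComponentsWithStats(k.astype(np.uint8));i=1+np.argmax(st[1:,4]);q=P[lab==i]
    th=np.radians(4.3);a=np.array([np.cos(th),np.sin(th)]);b=np.array([-a[1],a[0]])
    zt=np.percentile(q[:,2],70);q=q[np.abs(q[:,2]-zt)<.004]
    # edges across width in slices along length
    u=q[:,:2]@a;w=q[:,:2]@b;E=[]
    for s0 in np.arange(u.min()+.01,u.max()-.01,.02):
        ww=w[np.abs(u-s0)<.01]
        if len(ww)>8:E.append((s0,ww.min(),ww.max()))
    E=np.array(E);lo=np.polyfit(E[:,0],E[:,1],1);hi=np.polyfit(E[:,0],E[:,2],1)
    um=(u.min()+u.max())/2;wm=(np.median(E[:,1])+np.median(E[:,2]))/2
    print(n,'z',zt.round(4),'len',(u.max()-u.min()).round(4),'wid',np.median(E[:,2]-E[:,1]).round(4),'centre',(um*a+wm*b).round(4),'slopes deg',np.degrees(np.arctan([lo[0],hi[0]])).round(1)+4.3)
print(arm.get_obs()['tool_pos'].round(4))
E
python3 brick.py; python3 ring.py
```

```text
scene z 0.0382 len 0.2616 wid 0.04 centre [ 0.511  -0.3636] slopes deg [4.4 3.8]
side z 0.0408 len 0.2616 wid 0.0426 centre [ 0.5084 -0.3635] slopes deg [1.  3.6]
[0.5374 0.0983 0.1116]
side ring [0.4541 0.0981] 146
scene ring [0.4588 0.0971] 64
[0.5376 0.0981 0.1115]
```

Call:
send_rows --moves "-0.5 2 0 0; -1.2 6 0 0; -2.5 10.5 0 0; -3.5 15 0 0; -4.5 19.5 0 0; -5.5 24 0 0; -6 28.5 0 0; -6 33 0 0"

```text
t: 32.45
tool_pos: [0.5003, -0.2368, 0.112]
orientation: [[0.998, 0.069, -0.002], [0.069, -0.998, 0.001], [-0.002, -0.001, -1.0]]
wrist_force: [0.6, 0.6, -0.7]
gripper_width: 0.0644
finger_force: 25.0
```

Call:
send_rows --moves "0 4.5 0 0; 1 8.5 0 0; 2 11.5 0 0; 2.5 12.9 0 0; 2.5 12.9 0 0; 2.5 12.9 2 0; 2.5 12.9 4.5 0; 2.5 12.9 4.5 0"

```text
t: 33.25
tool_pos: [0.533, -0.358, 0.0637]
orientation: [[0.997, 0.071, -0.008], [0.071, -0.997, 0.007], [-0.008, -0.007, -1.0]]
wrist_force: [0.2, 0.2, -0.4]
gripper_width: 0.0641
finger_force: 25.0
```

```bash
cat > rb.py <<'E'
from h import *
from scipy.optimize import least_squares
import sys
# ring position in air/brick near expected spot, by colour
c0=np.array([float(sys.argv[1]),float(sys.argv[2])]);z0,z1=float(sys.argv[3]),float(sys.argv[4])
for n in ('side','scene','wrist'):
    o,p,d=cap(n);P=wworld(o,d) if n=='wrist' else world(n,d);h=cv2.cvtColor(p,cv2.COLOR_RGB2HSV).astype(int);H,s,v=h[...,0],h[...,1],h[...,2]
    k=(d>0)&(H>18)&(H<33)&(s>100)&(v>100)&(P[...,2]>z0)&(P[...,2]<z1)&(np.hypot(P[...,0]-c0[0],P[...,1]-c0[1])<.05)
    q=P[k]
    if len(q)<15: print(n,'few',len(q));continue
    f=least_squares(lambda a:np.hypot(*(q[:,:2]-a).T)-.029,c0,loss='soft_l1',f_scale=.002);print(n,f.x.round(4),len(q),'z',np.percentile(q[:,2],[5,50,95]).round(4),np.abs(f.fun).mean().round(4))
print(arm.get_obs()['tool_pos'].round(4))
E
python3 rb.py .5346 -.3617 .03 .13
```

```text
side [ 0.5322 -0.3535] 102 z [0.0916 0.1005 0.1067] 0.0019
scene [ 0.538  -0.3554] 121 z [0.0925 0.101  0.1061] 0.0019
wrist [ 0.5379 -0.3602] 3374 z [0.0973 0.1066 0.1084] 0.0016
[ 0.5362 -0.3615  0.0685]
```

```bash
python3 rb.py .5346 -.3617 .03 .13
```

```text
side [ 0.5353 -0.3574] 108 z [0.0962 0.1044 0.1116] 0.0023
scene [ 0.5399 -0.3576] 124 z [0.0959 0.105  0.1095] 0.002
wrist [ 0.539  -0.3618] 3372 z [0.099  0.1084 0.1103] 0.0016
[ 0.5367 -0.3624  0.0694]
```

Call:
send_rows --moves "0 0.15 1.5 0; 0 0.15 3.5 0; 0 0.15 4.8 0; 0 0.15 5.3 0; 0 0.15 5.5 0; 0 0.15 5.5 0; 0 0.15 5.5 0"

```text
t: 34.25
tool_pos: [0.5363, -0.3639, 0.0132]
orientation: [[0.998, 0.07, 0.001], [0.07, -0.998, -0.001], [0.001, 0.001, -1.0]]
wrist_force: [-0.4, -0.2, -0.4]
gripper_width: 0.0639
finger_force: 25.0
```

```bash
python3 rb.py .5346 -.3617 .035 .13; python3 -c "
from h import *
print(arm.get_obs()['wrist_force'])"
```

```text
side [ 0.5351 -0.3591] 94 z [0.0425 0.051  0.0569] 0.0021
scene [ 0.5392 -0.3599] 113 z [0.039  0.0487 0.053 ] 0.0028
wrist [ 0.5388 -0.3634] 3430 z [0.0416 0.0521 0.0541] 0.0017
[ 0.5363 -0.3639  0.0132]
[-0.29282384  0.00182194 -0.51551498]
```

Call:
send_rows --moves "0 0 0.1 0; 0 0 0.1 0; 0 0 0.1 0; 0 0 0.1 0; 0 0 0.1 0; 0 0 0.1 0; 0 0 0.1 0" --fingers 100

```text
t: 35.1
tool_pos: [0.536, -0.3636, 0.0119]
orientation: [[0.998, 0.07, -0.0], [0.07, -0.998, 0.0], [-0.0, -0.0, -1.0]]
wrist_force: [0.3, -0.2, -0.1]
gripper_width: 0.093
finger_force: 0.0
```

Call:
send_rows --moves "0 0 -2 0; 0 0 -5 0; 0 0 -8 0; 0 0 -10 0; -4 -4 -10 0; -5 -8 -10 0; -6 -12 -10 0; -6 -16 -10 0"

```text
t: 35.9
tool_pos: [0.4629, -0.2072, 0.1123]
orientation: [[0.998, 0.067, -0.001], [0.067, -0.998, 0.0], [-0.001, -0.0, -1.0]]
wrist_force: [0.0, -0.1, 0.6]
gripper_width: 0.093
finger_force: 0.0
```

```bash
python3 rb.py .5346 -.3617 .035 .13; python3 brick.py; python3 ring.py
```

```text
side [ 0.5362 -0.3601] 92 z [0.0399 0.05   0.0558] 0.002
scene [ 0.5392 -0.3591] 134 z [0.039  0.0488 0.0537] 0.0026
wrist [ 0.5364 -0.3617] 1705 z [0.042  0.0527 0.0545] 0.0018
[ 0.4652 -0.2049  0.1122]
scene z 0.0387 len 0.119 wid 0.0398 centre [ 0.441  -0.3678] slopes deg [2.8 5.9]
side z 0.0406 len 0.1302 wid 0.0431 centre [ 0.4429 -0.3681] slopes deg [4.2 4.4]
[ 0.4654 -0.2091  0.1123]
side ring [0.4543 0.0979] 137
scene ring [0.4589 0.0973] 101
[ 0.4651 -0.2101  0.1121]
```

Call:
send_rows --moves "0.1 -3 0 0; 0.3 -7.5 0 0; 0.5 -12 0 0; 0.7 -16.5 0 0; 0.9 -21 0 0; 1.1 -25.5 0 0; 1.3 -29 0 0; 1.3 -30.7 0 0" --fingers 84

```text
t: 37.05
tool_pos: [0.4573, 0.1019, 0.1118]
orientation: [[0.997, 0.073, 0.001], [0.073, -0.997, 0.001], [0.001, -0.001, -1.0]]
wrist_force: [-0.5, -1.1, -0.0]
gripper_width: 0.0783
finger_force: 0.0
```

Call:
send_rows --moves "0 0 0 0; 0 0 4 0; 0 0 7 0; 0 0 8 0; 0 0 8 0; 0 0 8 0"

```text
t: 37.65
tool_pos: [0.4576, 0.0978, 0.0327]
orientation: [[0.998, 0.068, 0.002], [0.068, -0.998, -0.0], [0.002, 0.0, -1.0]]
wrist_force: [1.0, 0.8, -0.1]
gripper_width: 0.0781
finger_force: 0.0
```

```bash
python3 rb.py .4566 .0976 .003 .03; python3 -c "
from h import *
print(arm.get_obs()['orientation'].round(3).tolist())"
```

```text
side [0.4542 0.0973] 193 z [0.0046 0.0114 0.0168] 0.0015
scene [0.4598 0.0967] 147 z [0.0043 0.0104 0.0151] 0.0017
wrist [0.4581 0.0938] 1753 z [0.0045 0.0127 0.0142] 0.0017
[0.4577 0.0989 0.0332]
[[0.998, 0.069, 0.003], [0.069, -0.998, 0.001], [0.003, -0.0, -1.0]]
```

Call:
send_rows --moves "0 0.2 2 0; 0 0.2 4 0; 0 0.2 5.2 0; 0 0.2 5.8 0; 0 0.2 5.9 0; 0 0.2 5.9 0"

```text
t: 38.4
tool_pos: [0.4572, 0.0971, -0.0265]
orientation: [[0.998, 0.07, 0.001], [0.07, -0.998, 0.0], [0.001, -0.0, -1.0]]
wrist_force: [0.4, -0.3, -0.1]
gripper_width: 0.0782
finger_force: 0.0
```

Call:
send_rows --moves "0 0 0 0; 0 0 0 0; 0 0 0 0; 0 0 0 0; 0 0 0 0; 0 0 0 0" --fingers 30 --grip_force 25

```text
t: 39.0
tool_pos: [0.4572, 0.0969, -0.0265]
orientation: [[0.998, 0.07, 0.001], [0.07, -0.998, 0.0], [0.001, -0.0, -1.0]]
wrist_force: [0.5, -0.5, 6.9]
gripper_width: 0.0621
finger_force: 24.9
```

Call:
send_rows --moves "0 0 -1 0; 0 0 -3 0; 0 0 -6 0; 0 0 -9 0; 0 0 -12 0; 0 0 -14 0; 0 0 -14 0; 0 0 -14 0"

```text
t: 39.8
tool_pos: [0.456, 0.0972, 0.1129]
orientation: [[0.998, 0.07, -0.0], [0.07, -0.998, 0.0], [-0.0, -0.0, -1.0]]
wrist_force: [-0.5, 1.0, -2.8]
gripper_width: 0.0622
finger_force: 24.9
```

```bash
python3 rb.py .456 .0972 .11 .18
python3 - <<'E'
from h import *
o,p,d=cap('wrist');P=wworld(o,d);h=cv2.cvtColor(p,cv2.COLOR_RGB2HSV).astype(int)
k=(d>0)&(h[...,0]>18)&(h[...,0]<33)&(h[...,1]>100)&(h[...,2]>100)&(np.hypot(P[...,0]-.456,P[...,1]-.097)<.05)&(P[...,2]>.1)
q=(P[k]-o['tool_pos'])@o['orientation'];q=q[q[:,2]<np.percentile(q[:,2],60)]
A=np.c_[q[:,:2],np.ones(len(q))];print(len(q),np.linalg.lstsq(A,q[:,2],rcond=None)[0].round(3),q.min(0).round(3),q.max(0).round(3))
p[...]=p;cv2.imwrite('pics/h1.png',p[150:420,130:430][:,:,::-1])
E
```

```text
side [0.4523 0.101 ] 153 z [0.1406 0.1506 0.1555] 0.0016
scene [0.4572 0.0996] 167 z [0.1397 0.1483 0.1528] 0.0016
wrist [0.4556 0.0972] 3493 z [0.1413 0.1509 0.1525] 0.0015
[0.4554 0.0969 0.1117]
5484 [ 1.099 -0.004 -0.169] [ 0.017 -0.034 -0.149] [ 0.036  0.045 -0.127]
```

View pics/h1.png

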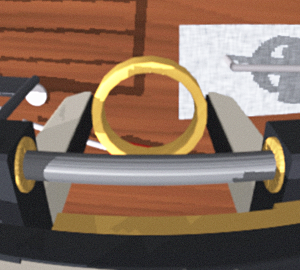

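Call:
send_rows --moves "-0.2 2 0 0; -0.5 6 0 0; -1 10.5 0 0; -1.4 15 0 0; -1.8 19.5 0 0; -2.2 24 0 0; -2.6 28.5 0 0; -3 33 0 0"

```text
t: 40.8
tool_pos: [0.4489, -0.2358, 0.1119]
orientation: [[0.998, 0.07, -0.002], [0.07, -0.998, 0.001], [-0.002, -0.001, -1.0]]
wrist_force: [1.3, 0.5, -0.4]
gripper_width: 0.0623
finger_force: 24.9
```

Call:
send_rows --moves "-0.4 4.5 0 0; -0.8 8.5 0 0; -1.1 11.5 0 0; -1.3 13.5 0 0; -1.3 13.5 1 0; -1.3 13.5 3 0; -1.3 13.5 4.5 0; -1.3 13.5 4.5 0"

```text
t: 41.6
tool_pos: [0.4445, -0.3658, 0.0644]
orientation: [[0.997, 0.072, -0.006], [0.072, -0.997, 0.006], [-0.005, -0.007, -1.0]]
wrist_force: [-0.1, -0.2, -1.1]
gripper_width: 0.0623
finger_force: 24.9
```

Call:
send_rows --moves "0 0 0 0; 0 0 1.5 0; 0 0 3 0; 0 0 4 0; 0 0 4.8 0; 0 0 5.1 0; 0 0 5.1 0; 0 0 5.1 0"

```text
t: 42.4
tool_pos: [0.4465, -0.3702, 0.0174]
orientation: [[0.998, 0.07, 0.001], [0.07, -0.998, -0.001], [0.001, 0.001, -1.0]]
wrist_force: [0.1, -0.2, -1.3]
gripper_width: 0.0619
finger_force: 24.9
```

```bash
python3 rb.py .445 -.368 .035 .13
```

```text
side [ 0.4446 -0.3663] 103 z [0.0435 0.054  0.0595] 0.0021
scene [ 0.4477 -0.3662] 106 z [0.0407 0.052  0.0574] 0.0029
wrist [ 0.4467 -0.3699] 3521 z [0.0469 0.0565 0.0581] 0.0015
[ 0.4465 -0.3702  0.0175]
```

Lower ~4 mm more, release and back away.

Call:
send_rows --moves "0 0 0.2 0; 0 0 0.4 0; 0 0 0.5 0; 0 0 0.5 0; 0 0 0.5 0"

```text
t: 43.05
tool_pos: [0.4464, -0.37, 0.0135]
orientation: [[0.998, 0.07, 0.001], [0.07, -0.998, -0.0], [0.001, 0.0, -1.0]]
wrist_force: [-1.8, 2.6, 8.4]
gripper_width: 0.0616
finger_force: 24.9
```

Call:
send_rows --moves "0 0 0 0; 0 0 0 0; 0 0 0 0; 0 0 0 0; 0 0 0 0; 0 0 0 0; 0 0 0 0" --fingers 100

```text
t: 43.75
tool_pos: [0.4461, -0.3698, 0.0118]
orientation: [[0.998, 0.07, -0.0], [0.07, -0.998, 0.0], [-0.0, -0.0, -1.0]]
wrist_force: [0.2, -0.2, -0.2]
gripper_width: 0.0932
finger_force: 0.0
```

Call:
send_rows --moves "0 0 -2 0; 0 0 -5 0; 0 0 -8.5 0; 0 0 -12 0; 1 -4 -15 0; 2 -8 -16 0; 4 -12 -16 0; 5 -16 -16 0"

```text
t: 44.55
tool_pos: [0.4865, -0.2049, 0.1727]
orientation: [[0.998, 0.071, 0.003], [0.071, -0.998, -0.0], [0.003, 0.0, -1.0]]
wrist_force: [0.6, -0.6, -0.0]
gripper_width: 0.0927
finger_force: 0.0
```

```bash
python3 rb.py .445 -.368 .035 .13;python3 rb.py .537 -.361 .035 .13; python3 ring.py; python3 bot.py
python3 - <<'E'
from h import *
from fit2 import fit2
r={}
for n in ('scene','side'):
    o,p,d=cap(n);r[n]=dict(p=p,d=d)
fit2(r['scene'],r['side'])
a=ortho([('scene',r['scene']['p'],r['scene']['d'])],0.3,1.0,-.45,.5,.0024)
b=ortho([('side',r['side']['p'],r['side']['d'])],0.3,1.0,-.45,.5,.0024)
cv2.imwrite('pics/ortho9.png',np.hstack([a,b])[:,:,::-1])
E
```

```text
side [ 0.444  -0.3658] 184 z [0.0406 0.0498 0.0574] 0.002
scene [ 0.4483 -0.366 ] 141 z [0.0397 0.0485 0.0535] 0.0024
wrist [ 0.4456 -0.3683] 1047 z [0.0437 0.0528 0.0544] 0.0018
[ 0.4859 -0.2028  0.1719]
side [ 0.5359 -0.3598] 182 z [0.0407 0.05   0.0564] 0.002
scene [ 0.5391 -0.3594] 134 z [0.0375 0.0487 0.0534] 0.0028
wrist [ 0.5365 -0.3618] 1210 z [0.0431 0.0528 0.0545] 0.0016
[ 0.4843 -0.2084  0.172 ]
side none
scene none
[ 0.4842 -0.2088  0.172 ]
scene 0.025 [ 0.625  -0.2358] 94 0.001
scene 0.05 [ 0.6249 -0.2351] 104 0.0011
scene 0.08 [ 0.6253 -0.2354] 117 0.0013
side 0.025 [ 0.6238 -0.2361] 108 0.0015
side 0.05 [ 0.6238 -0.2358] 113 0.0016
side 0.08 [ 0.6239 -0.2362] 125 0.0016
scene pad 510 [198. 218.] c [ 639.3 -213.5] sz [158.5  86.8] ang 0.0 z -0.002
scene pad 185 [178. 216.] c [ 644.5 -247.1] sz [49.4 80.4] ang 2.3 z -0.0008
scene mat 2084 [261. 190.] c [445.1 -93.9] sz [110.2 324.3] ang 4.9 z -0.0012
scene mat 54 [224. 155.] c [ 370.6 -259. ] sz [38.  29.2] ang 77.1 z 0.0043
scene handle 224 [234. 182.] c [ 463.9 -161.9] sz [ 22.3 116.7] ang 4.0 z 0.016
scene rod 107 [270. 190.] c [457.8 -47. ] sz [ 14.2 144.6] ang 0.1 z 0.0344
side pad 124 [329. 179.] c [ 621.1 -236.9] sz [78.  58.6] ang 45.1 z 0.0024
side pad 88 [306. 174.] c [ 677.7 -210.9] sz [82.7 34.5] ang 84.7 z 0.0002
side mat 2950 [341. 240.] c [444.7 -91.3] sz [107.2 330.1] ang 5.1 z 0.0007
side mat 51 [400. 212.] c [ 374.2 -260.6] sz [28.1 26.8] ang 15.5 z 0.0056
side handle 208 [356. 215.] c [ 456.2 -161.7] sz [ 15.7 116.4] ang 3.1 z 0.0182
side rod 134 [329. 235.] c [455.1 -45.9] sz [ 12.6 147.8] ang 3.8 z 0.0369
```

View pics/ortho9.png

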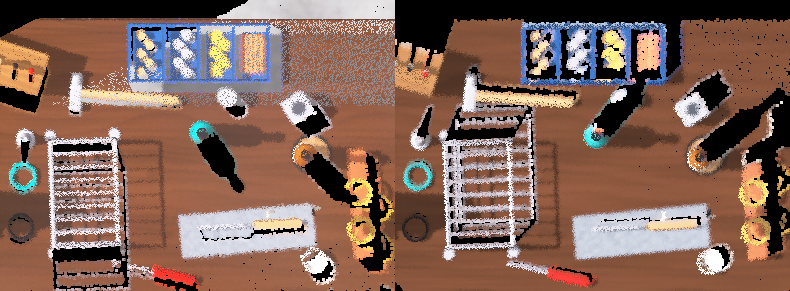

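```bash
python3 -c "
from plant import arm
print(arm.close_job())"
```

```text
the job is handed in; nothing more can be done
None
```

The job is handed in, and my last check before that showed everything in place: the amber bottle upright on the cork pad (about 11 mm off its centre), both bangles present (only two were there) drawn out with the hook and lying flat on the firebrick about 92 mm apart and within 1–2 mm of its centreline, the rod back on its mat, and nothing else seen to have moved.

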